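# Air the seed cases in the blower box

## Robot

A 6-joint arm with a two-finger parallel gripper is mounted at the origin on the work surface. World frame = base frame: x ahead of the robot, y to its left, z up, the work surface at z = 0. Lengths are in m, angles in rad, forces in N, time in s.
With the tool pointing down it reaches from about 0.375 to 0.9 m from the base axis. Payload 3.1 kg.
Tool frame: the origin (TCP) lies between the finger pads; the fingertips stand 22 mm ahead of it and the grasp point (between the pads) lies 3 mm ahead of it; z points along the fingers, y is the direction in which the jaws open and shut (so a half turn about z gives the same grasp; the last joint's range is limited). The gripper opens to 87 mm and grips with 3 to 60 N. Pads are 19 mm wide; open, the fingers measure 117 mm over their backs; the gripper's body (75 mm by 190 mm) begins 51 mm behind the grasp point.
Start: joints at [-1.3, 0.527, 1.433, -0, 1.181, -0.178], TCP at [0.272, -0.563, 0.245] pointing down, gripper open.
Joint ranges: [-3.08, 3.08], [-0.75, 2.2], [0.22, 2.44], [-1.43, 4.57], [0, 2.65], [-2.85, 2.85]. Speed limits (rad/s): [2.79, 2.79, 3.14, 3.14, 3.14, 3.14].

## Interface

Orientations are given as a unit quaternion [x, y, z, w].
In Python, from rig import get_obs, camera, get_calibration, hand_in, search_frame gives the robot as it stands.
- The arm moves only by the shell command python3 -m jog 'ROWS' [FORCE]. ROWS is JSON, a list of rows, each an object with "grip": the closure in counts, from 0 (fully open) to 255 (shut); "travel": the shift along the world's x, y, z in cm, a list of three; "twist": the turn about the world's z in degrees. A call has 1 to 8 rows; each row shifts and turns the commanded pose from where the row before left it; what a row does not reach is not made up. A row lasts 1/10 s, in which the tool goes at most 50 mm and 8.59 degrees, less where a joint would pass 70% of its speed; a pose out of reach is approached as far as the arm can. A call is refused whole if a number of a shift passes 5 or a number of a turn 8.59, either way. A call with a gripper value outside its range is refused whole. The fingers move at their own pace and stop on an object; FORCE is the grip in N (left out, the last holds). Time passes only in rows, so rows that do not move let the fingers close. It gives the time, the measured TCP pose, the force and the opening at its end, in the units of the state.
- get_obs(): the state, without advancing time (a new reading comes with each control period).
- camera(name): name is "scene" or "top" or "wrist"; returns the picture (420x560x3 uint8, red, green, blue); there is no depth.
- get_calibration(name): a dict with "fx", "fy", "cx", "cy" (pixels), "R" (3x3) and "t" (3): a world point X has camera coordinates R X + t; the wrist camera has in their place "T_tool_cam" (4x4, takes a point from camera to tool coordinates, whose origin is the TCP and whose axes are the flange's). Camera axes: x right, y down, z forward; pixel columns grow to the right and rows downward; lengths in m; the calibration is good to about 2 mm. A picture is of the moment at which its call begins: read the wrist's pose just before it. get_calibration takes no time and is no camera call.
- hand_in(): hands the job in, once; it reports no verdict.
Trained networks look in the newest picture that a camera, given by its name, has taken for a name from the list of things; names that differ only in an ending like _2 or _b are one class to them, and where a whole thing is asked for, a point or a joint stands for the part that bears it (a point fixed in the world has none). Each returns a list of dicts, best first, with "p" (0 to 1); they miss things now and then, are a little off and sometimes report something else, mostly with a low value. They report only what shows in the picture. A call takes as long as a camera call. They do not tell look-alikes from the thing itself.
- search_frame(target, camera): "at" ([x, y, z] in m, in world coordinates, good to about 4 mm: the middle of the surface that is visible of it).
The state is a dict: "time": time; "q": joint angles; "joint_velocities": joint speeds; "joint_torque": joint torques, N m; "position": TCP position; "tool_rot": TCP orientation; "ft_force": force on the tool from outside, world axes, zero at the start; "moment": the same for the moment, N m; "grip_width": finger opening in m.
Only numpy, scipy, OpenCV 4.12 (cv2) and the standard library are available. Lean on these libraries where they do the work, as an engineer would, in place of code of your own. Each camera call takes 0.05 s, during which the arm holds its last target. There are 200 camera calls.

## Task

Get the seed cases airing: switch the blower off, then take the sliding lid off the airing box (lift its handle end over the stop lip and draw it out of its grooves) and lay it flat, handle up, in the middle of the blue mat. With the blower still off, stand every seed case upright on its short thin end in the box, one to a slot and fully down, then switch the blower back on. Leave the kitchenware and jars alone.

Things in the scene. Friction and masses are not known exactly. Their poses are not given: they have to be found in the camera images.
- box: plywood airing box, fixed. Origin: centre of the trough's underside; own x points roughly to the robot's left (front end = -x, to the right), own y to the robot, z up. 192 (x) x 134 mm (y). Floor top z 6; five ribs 6 mm thick, tops z 50, form four slots. Side walls y +-61 to 67, top z 68. Rear wall top z 74. Green blower housing: y +67 to +157, x -85 to +85, top z 60
- slot1 (a point): centre of the floor of slot 1 of 4 (box x -48 mm; slot 1 is nearest the box's front). 26 mm wide along box x, between ribs 44 mm high and 40 mm long (box y -20 to 20, room for fingers at both ends). A case stands in it with its 20 mm thickness along box x, its 50 mm width along box y and its top end 50 mm above the ribs; it may lean up to 0.14 rad
- slot2 (a point): centre of the floor of slot 2 of 4 (box x -16 mm; slot 1 is nearest the box's front). 26 mm wide along box x, between ribs 44 mm high and 40 mm long (box y -20 to 20, room for fingers at both ends). A case stands in it with its 20 mm thickness along box x, its 50 mm width along box y and its top end 50 mm above the ribs; it may lean up to 0.14 rad
- slot3 (a point): centre of the floor of slot 3 of 4 (box x 16 mm; slot 1 is nearest the box's front). 26 mm wide along box x, between ribs 44 mm high and 40 mm long (box y -20 to 20, room for fingers at both ends). A case stands in it with its 20 mm thickness along box x, its 50 mm width along box y and its top end 50 mm above the ribs; it may lean up to 0.14 rad
- slot4 (a point): centre of the floor of slot 4 of 4 (box x 48 mm; slot 1 is nearest the box's front). 26 mm wide along box x, between ribs 44 mm high and 40 mm long (box y -20 to 20, room for fingers at both ends). A case stands in it with its 20 mm thickness along box x, its 50 mm width along box y and its top end 50 mm above the ribs; it may lean up to 0.14 rad
- lip (a point): middle of the top of the stop lip, the top of the front end wall (8 mm thick): box (-92, 0, 63 mm), 7 mm above the closed lid's underside; the lid cannot slide out until its front end is raised over this
- rail_end (a point): midway between the front ends of the two groove rails, at the height of their undersides: box (+32, 0, 68 mm). The rails run from here 56 mm back to the rear wall, over the lid's side edges (inner faces at box y +-53), tops z 74. No rails over the front part
- blower_switch (a joint): toggle lever on the blower housing, rad: 0 = off, leaning 0.5 rad to the box's -x (front end); 1.0 = on, leaning 0.5 rad to the box's +x; starts on. It stays where it is left (friction about 0.08 N m, so 1 to 2 N at the tip); hard stops at 0 and 1.0; push it right to the stop
- switch_hinge (a point): point of the lever's hinge axis (parallel to box y) under the middle of the lever: box (0, +112, 66 mm)
- switch_tip (a point): centre of the red ball (24 mm diameter) on the lever's end, 70 mm from the hinge axis; the steel stem is 10 mm thick
- lid: dark wooden sliding lid, loose, 172 (x) x 116 (y) x 6 mm, 0.2 kg. Origin: centre of its underside. Pale handle bar on top: 12 (x) x 60 (y) mm, z 6 to 30 mm, centred at x -35 (front). Starts closed at about box (0, 0, 56 mm), same axes, on ledges. Tilts up at most 0.1 rad about its rear lower edge; with 0.07 rad (front up 12 mm) draw it 65 mm or more to box -x to be free of the rails
- mat: blue felt mat fixed to the table, 210 (own x) x 150 (own y) x 3 mm; origin: centre of its underside. The lid is laid here, either way round
- case1: flat rigid seed case, a white frame with a grain-coloured window on both faces, 100 (own x) x 50 (own y) x 20 mm (own z), 0.12 kg, same either way round; origin at its centre. It starts lying flat on the table (origin 10 mm up), clear of the others. May be absent
- case2: flat rigid seed case, a white frame with a grain-coloured window on both faces, 100 (own x) x 50 (own y) x 20 mm (own z), 0.12 kg, same either way round; origin at its centre. It starts lying flat on the table (origin 10 mm up), clear of the others. May be absent
- case3: flat rigid seed case, a white frame with a grain-coloured window on both faces, 100 (own x) x 50 (own y) x 20 mm (own z), 0.12 kg, same either way round; origin at its centre. It starts lying flat on the table (origin 10 mm up), clear of the others. May be absent
- case4: flat rigid seed case, a white frame with a grain-coloured window on both faces, 100 (own x) x 50 (own y) x 20 mm (own z), 0.12 kg, same either way round; origin at its centre. It starts lying flat on the table (origin 10 mm up), clear of the others. May be absent
- jar_amber: amber preserving jar, 84 mm wide, about 130 mm high; bystander, to be left alone. Origin: centre of its underside
- jar_green: green jar, 76 mm wide, about 110 mm high; bystander, to be left alone. Origin: centre of its underside
- tin: tin can, 68 mm wide, 75 mm high; bystander, to be left alone. Origin: centre of its underside
- syrup: tall syrup bottle, 66 mm wide, about 200 mm high; bystander, to be left alone. Origin: centre of its underside
- bowl: small white bowl, 90 mm wide, 40 mm high; bystander, to be left alone. Origin: centre of its underside
- spoon: wooden spoon lying along its own x, 190 mm long; bystander, to be left alone. Origin: centre of its underside
- mug: blue mug, 80 mm wide, 90 mm high; bystander, to be left alone. Origin: centre of its underside
- honey: honey jar with yellow lid, 72 mm wide, about 85 mm high; bystander, to be left alone. Origin: centre of its underside
Mind the look-alikes: they are no part of the job. Leave any red look-alike of the lid alone.

How it is judged:
By the outcome, as a careful person would: the job done as asked, in the order asked, and still so for the second after the job is handed in, with the robot touching nothing.
Of case1, case2, case3, case4 only 2 to 4 are there at a start; the rules pass over those that are not, and their reading is None.
At some moment in a run one of case1, case2, case3, case4 may be knocked a few centimetres aside while the robot is not near it.
It also fails if it takes over 210 s, if anything falls off the work surface, if the arm or the gripper's body presses on something with over 40 N, if the wrist force passes 120 N, or if a joint passes its speed limit or range.

## Working session

There is one attempt and no reset: what is moved stays moved. The work goes in short steps, Python scripts to look and compute and a shell command to move; the robot and the scene stay as the last step left them, time stands still between calls to the robot, and variables do not carry over. Pictures are saved under pics/ and viewed, about 12 in all and at most 16, crops included, and the job is handed in when it is done.

```bash
mkdir -p pics; ls; cat > h.py <<'E'
import numpy as np, cv2
from rig import get_obs, camera, get_calibration, search_frame
def snap(name, fn=None, crop=None, s=1):
    im=camera(name)
    if fn:
        o=im if crop is None else im[crop[1]:crop[3],crop[0]:crop[2]]
        if s!=1: o=cv2.resize(o,None,fx=s,fy=s,interpolation=cv2.INTER_CUBIC)
        cv2.imwrite('pics/'+fn,o[:,:,::-1])
    return im
def proj(name,X):
    c=get_calibration(name); p=np.asarray(X)@np.array(c['R']).T+np.array(c['t'])
    return np.c_[c['fx']*p[...,0]/p[...,2]+c['cx'], c['fy']*p[...,1]/p[...,2]+c['cy']]
def unproj(name,uv,z):
    c=get_calibration(name); R=np.array(c['R']);t=np.array(c['t']); uv=np.atleast_2d(np.asarray(uv,float)); z=np.broadcast_to(z,len(uv))
    d=np.c_[(uv[:,0]-c['cx'])/c['fx'],(uv[:,1]-c['cy'])/c['fy'],np.ones(len(uv))]@R
    o=-R.T@t
    return o+d*((z-o[2])/d[:,2])[:,None]
E
python3 - <<'E'
from h import *
a=snap('scene','s0.png'); b=snap('top','t0.png',s=1.4)
for n in ['box','lid','mat','case1','blower_switch','switch_tip','spoon']:
    for c in ['top','scene']:
        print(n,c,[(np.round(d['at'],3).tolist(),round(d['p'],2)) for d in search_frame(n,c)])
print(get_obs())
for c in ['top','scene']:
    k=get_calibration(c); print(c,k['fx'],-np.array(k['R']).T@np.array(k['t']),np.round(k['R'],2).tolist())
E
```

```text
pics
box top [([0.467, 0.205, 0.062], 0.95), ([0.558, 0.218, 0.063], 0.4)]
box scene [([0.498, 0.183, 0.057], 0.86)]
lid top [([0.559, 0.223, 0.062], 0.82), ([0.419, 0.45, 0.008], 0.72), ([0.471, 0.205, 0.06], 0.49)]
lid scene [([0.562, 0.22, 0.061], 0.92), ([0.426, 0.456, 0.003], 0.58), ([0.797, 0.027, 0.109], 0.29)]
mat top [([0.508, -0.03, 0.003], 0.61)]
mat scene [([0.519, -0.034, 0.006], 0.69)]
case1 top [([0.625, -0.207, 0.02], 0.97), ([0.598, -0.342, 0.019], 0.89), ([0.461, -0.333, 0.026], 0.76), ([0.465, 0.209, 0.064], 0.55), ([0.344, -0.068, 0.008], 0.49)]
case1 scene [([0.628, -0.213, 0.018], 0.84), ([0.603, -0.35, 0.019], 0.83), ([0.469, -0.337, 0.024], 0.6)]
blower_switch top []
blower_switch scene [([0.768, -0.167, 0.126], 0.66)]
switch_tip top [([0.47, 0.205, 0.058], 0.58), ([0.441, 0.229, 0.133], 0.46)]
switch_tip scene [([0.447, 0.221, 0.115], 0.41)]
spoon top [([0.344, -0.069, 0.009], 0.89)]
spoon scene [([0.346, -0.102, 0.016], 0.73)]
{'time': 0.8, 'q': array([-1.29949136e+00,  5.27446561e-01,  1.43265768e+00,  1.08165087e-05,
        1.18138252e+00, -1.78529265e-01]), 'joint_velocities': array([ 8.57055873e-04,  1.63288289e-04, -4.70839820e-04,  2.20980993e-05,
        8.49143570e-04,  1.67183419e-03]), 'joint_torque': array([ 1.00603378e-03, -4.39948547e+01, -1.76976943e+01,  6.33060490e-02,
        5.02918591e-02, -3.31928345e-05]), 'position': array([ 0.27177467, -0.56282504,  0.24459477]), 'tool_rot': array([9.74813052e-01, 2.23023565e-01, 7.45335732e-06, 5.26594546e-05]), 'ft_force': array([ 1.01353761, -0.68572599, -0.49365005]), 'moment': array([0.00903858, 0.0039183 , 0.03865702]), 'grip_width': 0.08671899134621724}
top 443.166068943191 [ 0.43161331 -0.06348497  1.45298599] [[0.01, -1.0, -0.02], [-0.99, -0.01, -0.11], [0.11, 0.02, -0.99]]
scene 397.4123154292765 [ 1.11841114 -0.45964147  1.00318267] [[0.63, 0.78, -0.01], [0.62, -0.51, -0.6], [-0.47, 0.37, -0.8]]
```

View pics/s0.png

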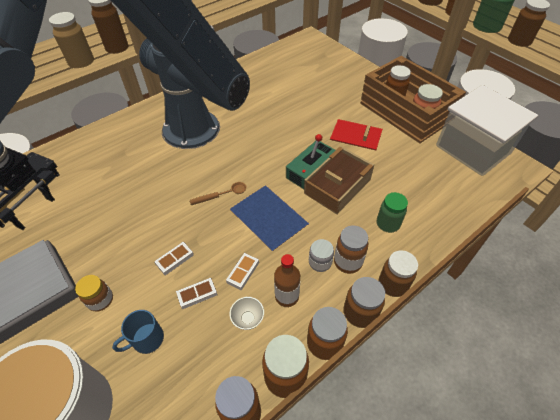

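View pics/t0.png

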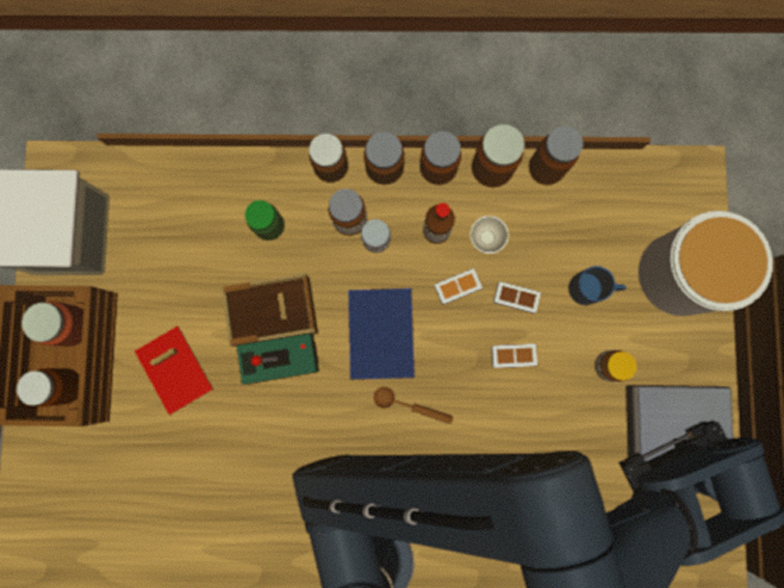

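```bash
python3 - <<'E'
from h import *
a=snap('top'); 
c1=cv2.resize(a[190:285,150:240],None,fx=5,fy=5,interpolation=cv2.INTER_CUBIC)
c2=cv2.resize(a[185:270,300:395],None,fx=5,fy=5,interpolation=cv2.INTER_CUBIC)[:475]
H=max(c1.shape[0],c2.shape[0]); f=lambda c:cv2.copyMakeBorder(c,0,H-c.shape[0],0,0,cv2.BORDER_CONSTANT)
o=np.hstack([f(c1),f(c2)]); o=cv2.resize(o,(800,int(o.shape[0]*800/o.shape[1])))
print(o.shape); cv2.imwrite('pics/c0.png',o[:,:,::-1])
# cases & mat
hsv=cv2.cvtColor(a,cv2.COLOR_RGB2HSV)
def rects(m,z,lo):
    m=cv2.morphologyEx(m.astype(np.uint8)*255,cv2.MORPH_CLOSE,np.ones((5,5)))
    for c in cv2.findContours(m,cv2.RETR_EXTERNAL,cv2.CHAIN_APPROX_NONE)[0]:
        if cv2.contourArea(c)<lo: continue
        w=unproj('top',c[:,0],z)[:,:2]
        r=cv2.minAreaRect((w*1000).astype(np.float32)); print(z,np.round(r[0],1),np.round(r[1],1),round(r[2],1),cv2.contourArea(c))
print('white');rects((hsv[...,2]>165)&(hsv[...,1]<45)&(np.arange(560)[None]>290)&(np.arange(560)[None]<400)&(np.arange(420)[:,None]>190)&(np.arange(420)[:,None]<280),0.02,150)
print('blue');rects((hsv[...,0]>100)&(hsv[...,0]<130)&(hsv[...,1]>100),0.003,1500)
print('green');rects((hsv[...,0]>60)&(hsv[...,0]<95)&(hsv[...,1]>90)&(np.arange(420)[:,None]>220),0.06,300)
E
```

```text
(410, 800, 3)
white
0.02 [ 461.6 -333.9] [47.8 97.7] 3.6 414.0
0.02 [ 596.8 -340.7] [97.6 48.4] 75.4 406.0
0.02 [ 621.  -204.4] [49.  98.8] 23.3 413.0
blue
0.003 [510.  -25.5] [202.2 142. ] 2.0 2570.0
green
0.06 [448.1 205.8] [ 84.4 165.5] 10.5 1333.5
```

View pics/c0.png

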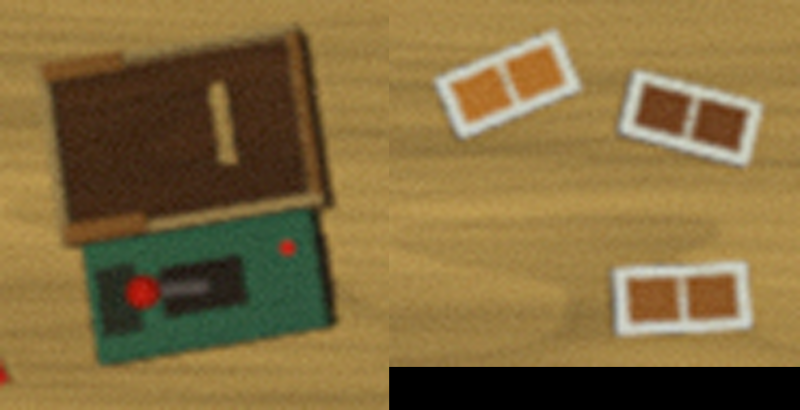

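```bash
python3 - <<'E'
from h import *
print(np.round(get_calibration('wrist')['T_tool_cam'],3).tolist(),get_calibration('wrist')['fx'],get_calibration('wrist')['cx'],get_calibration('wrist')['cy'])
snap('top')
for n in ['syrup','tin','jar_amber','jar_green','bowl','mug','honey']:
    print(n,[(np.round(d['at'],3).tolist(),round(d['p'],2)) for d in search_frame(n,'top')][:3])
E
python3 -m jog '[{"grip":0,"travel":[3,3,3],"twist":8},{"grip":0,"travel":[3,4,3],"twist":8},{"grip":0,"travel":[3,4,0],"twist":8},{"grip":0,"travel":[3,4,0],"twist":8},{"grip":0,"travel":[3,4,0],"twist":8},{"grip":0,"travel":[2,4,0],"twist":8},{"grip":0,"travel":[2,4,0],"twist":8},{"grip":0,"travel":[0,4,0],"twist":8}]' 20
python3 -m jog '[{"grip":0,"travel":[0,4.5,0],"twist":8},{"grip":0,"travel":[0,4.5,0],"twist":2.7},{"grip":0,"travel":[0,4.5,0],"twist":0},{"grip":0,"travel":[0,4.5,0],"twist":0},{"grip":0,"travel":[0,4.5,0],"twist":0},{"grip":0,"travel":[0,4.5,0],"twist":0},{"grip":0,"travel":[0,4.5,0],"twist":0},{"grip":0,"travel":[0,4.5,0],"twist":0}]'
python3 -m jog '[{"grip":0,"travel":[0,4.5,0],"twist":0},{"grip":0,"travel":[0,4.0,0],"twist":0},{"grip":0,"travel":[0,0,0],"twist":0},{"grip":0,"travel":[0,0,0],"twist":0}]'
```

```text
[[0.001, -0.969, -0.248, 0.067], [1.0, 0.001, -0.0, -0.0], [0.0, -0.248, 0.969, -0.14], [0.0, 0.0, 0.0, 1.0]] 305.60248964995407 282.2013136613585 200.16986801857908
syrup [([0.747, -0.155, 0.134], 0.83), ([0.772, 0.046, 0.127], 0.68)]
tin [([0.728, -0.011, 0.074], 0.89)]
jar_amber [([0.772, 0.048, 0.126], 0.69)]
jar_green [([0.758, 0.235, 0.11], 0.73), ([0.347, -0.067, 0.009], 0.36)]
bowl [([0.746, -0.282, 0.021], 0.95), ([0.745, -0.154, 0.132], 0.5)]
mug [([0.62, -0.516, 0.04], 0.93)]
honey [([0.443, -0.544, 0.084], 0.91), ([0.77, 0.048, 0.129], 0.61)]
time: 2.05
position: [0.4585, -0.2582, 0.2994]
tool_rot: [0.706, 0.708, 0.0, 0.001]
ft_force: [0.5, 0.3, -0.1]
grip_width: 0.0869
time: 2.85
position: [0.4562, 0.1021, 0.2995]
tool_rot: [0.64, 0.769, 0.0, 0.0]
ft_force: [0.5, -1.0, 0.3]
grip_width: 0.0872
time: 3.25
position: [0.4561, 0.186, 0.2991]
tool_rot: [0.639, 0.77, -0.0, 0.0]
ft_force: [-0.2, -0.1, 0.3]
grip_width: 0.087
```

```bash
cat >> h.py <<'E'
from scipy.spatial.transform import Rotation as Ro
def wpose():
    o=get_obs(); T=np.eye(4); T[:3,:3]=Ro.from_quat(o['tool_rot']).as_matrix(); T[:3,3]=o['position']; return T@np.array(get_calibration('wrist')['T_tool_cam'])
def wproj(T,X):
    k=get_calibration('wrist'); p=(np.asarray(X)-T[:3,3])@T[:3,:3]; return np.c_[k['fx']*p[:,0]/p[:,2]+k['cx'],k['fy']*p[:,1]/p[:,2]+k['cy']]
def wunproj(T,uv,z):
    k=get_calibration('wrist'); uv=np.atleast_2d(np.asarray(uv,float))
    d=np.c_[(uv[:,0]-k['cx'])/k['fx'],(uv[:,1]-k['cy'])/k['fy'],np.ones(len(uv))]@T[:3,:3].T
    return T[:3,3]+d*((z-T[2,3])/d[:,2])[:,None]
def b2w(P,O=(0.558,0.226),yaw=100.5):
    a=np.radians(yaw); P=np.asarray(P,float); X=np.array([np.cos(a),np.sin(a),0]);Y=np.array([-np.sin(a),np.cos(a),0])
    return np.array([O[0],O[1],0])+P[:,:1]*X+P[:,1:2]*Y+P[:,2:]*[0,0,1]
E
python3 - <<'E'
from h import *
T=wpose(); im=snap('wrist'); np.save('w0T.npy',T); cv2.imwrite('w0.png',im[:,:,::-1])
o=im.copy()
P=b2w([[-.085,.067,.06],[-.085,.157,.06],[.085,.157,.06],[.085,.067,.06],[-.041,-.03,.086],[-.041,.03,.086],[-.029,.03,.086],[-.029,-.03,.086],[.096,-.067,.074],[-.096,-.067,.068],[.0336,.112,.1274],[.032,.067,.074]])
for u,v in wproj(T,P): cv2.circle(o,(int(u),int(v)),2,(255,255,0),-1)
cv2.imwrite('pics/w0.png',cv2.resize(o,None,fx=1.4,fy=1.4)[:,:,::-1]); print(wproj(T,P).round())
E
```

```text
[[314. 226.]
 [245. 226.]
 [241.  88.]
 [318.  88.]
 [398. 198.]
 [348. 198.]
 [349. 188.]
 [399. 188.]
 [440.  77.]
 [418. 236.]
 [279. 135.]
 [318. 135.]]
```

View pics/w0.png

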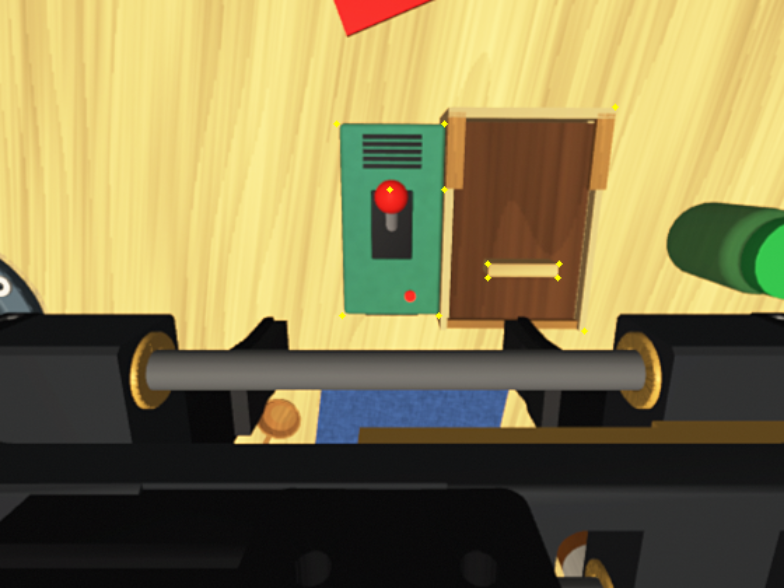

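```bash
python3 -m jog '[{"grip":255,"travel":[-1,4,0],"twist":0},{"grip":255,"travel":[-1,4,0],"twist":0},{"grip":255,"travel":[-0.4,2.3,0],"twist":0},{"grip":255,"travel":[0,0,-4],"twist":0},{"grip":255,"travel":[0,0,-4],"twist":0},{"grip":255,"travel":[0,0,-4],"twist":0},{"grip":255,"travel":[0,0,-4],"twist":0},{"grip":255,"travel":[0,0,-2],"twist":0}]' 20
python3 -m jog '[{"grip":255,"travel":[0.36,-2,0],"twist":0},{"grip":255,"travel":[0.36,-2,0],"twist":0},{"grip":255,"travel":[0.36,-2,0],"twist":0},{"grip":255,"travel":[0.36,-2,0],"twist":0},{"grip":255,"travel":[0.2,-1,0],"twist":0},{"grip":255,"travel":[0,0,0],"twist":0}]'
python3 -m jog '[{"grip":255,"travel":[0.1,-0.6,0],"twist":0},{"grip":255,"travel":[0,0,0],"twist":0}]'
python3 -m jog '[{"grip":255,"travel":[0.05,-0.3,0],"twist":0},{"grip":255,"travel":[0,0,0],"twist":0}]'
```

```text
time: 4.1
position: [0.4314, 0.2858, 0.1163]
tool_rot: [0.641, 0.768, -0.002, -0.001]
ft_force: [-0.4, 0.1, -0.5]
grip_width: 0.0312
time: 4.7
position: [0.4494, 0.2016, 0.1198]
tool_rot: [0.644, 0.765, 0.005, -0.003]
ft_force: [-3.2, 23.6, 1.4]
grip_width: 0.0004
time: 4.9
position: [0.4496, 0.2006, 0.1199]
tool_rot: [0.646, 0.764, 0.008, -0.006]
ft_force: [-4.9, 42.7, 0.2]
grip_width: -0.0001
time: 5.1
position: [0.4497, 0.2001, 0.1199]
tool_rot: [0.646, 0.763, 0.009, -0.007]
ft_force: [-6.4, 53.2, -1.7]
grip_width: 0.0005
```

```bash
python3 -m jog '[{"grip":255,"travel":[-0.4,2,0],"twist":0},{"grip":255,"travel":[-0.4,2,0],"twist":0},{"grip":0,"travel":[0,0,4],"twist":0},{"grip":0,"travel":[0,0,4],"twist":0},{"grip":0,"travel":[0,0,4],"twist":0},{"grip":0,"travel":[0,0,2],"twist":0},{"grip":0,"travel":[0,0,0],"twist":0},{"grip":0,"travel":[0,0,0],"twist":0}]' 20
python3 - <<'E'
from h import *
T=wpose(); im=snap('wrist','w1.png')
for n in ['switch_tip','lid']: print(n,[(np.round(d['at'],3).tolist(),round(d['p'],2)) for d in search_frame(n,'wrist')][:3])
print('pred off ball',wproj(T,b2w([[-.0336,.112,.1274],[.0336,.112,.1274]])).round())
print(get_obs()['position'],Ro.from_quat(get_obs()['tool_rot']).as_matrix()[:,0])
E
```

```text
time: 5.9
position: [0.4422, 0.2282, 0.259]
tool_rot: [0.64, 0.768, -0.0, 0.0]
ft_force: [-0.3, -0.3, 0.2]
grip_width: 0.0406
switch_tip [([0.451, 0.187, 0.106], 0.86)]
lid [([0.551, 0.256, 0.062], 0.75), ([0.459, 0.245, 0.056], 0.69), ([0.412, 0.411, 0.005], 0.58)]
pred off ball [[285. 255.]
 [285. 187.]]
[0.44134237 0.22854081 0.2574976 ] [-1.80786475e-01  9.83522290e-01 -3.93320311e-04]
```

View pics/w1.png

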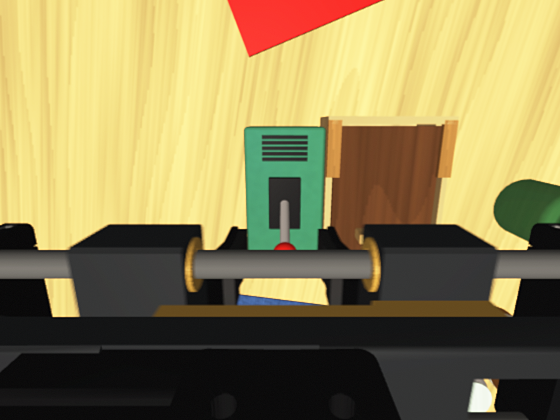

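```bash
python3 -m jog '[{"grip":0,"travel":[4.2,-1.2,0],"twist":0},{"grip":0,"travel":[4.2,-1.2,0],"twist":0},{"grip":0,"travel":[3.95,-1.25,0],"twist":0},{"grip":0,"travel":[0,0,-4],"twist":0},{"grip":0,"travel":[0,0,-4],"twist":0},{"grip":0,"travel":[0,0,-4],"twist":0},{"grip":0,"travel":[0,0,-2],"twist":0},{"grip":0,"travel":[0,0,0],"twist":0}]' 20
python3 -m jog '[{"grip":0,"travel":[0,0,-1.5],"twist":0},{"grip":0,"travel":[0,0,-1.4],"twist":0},{"grip":0,"travel":[0,0,0],"twist":0}]' 20
python3 -m jog '[{"grip":255,"travel":[0,0,0],"twist":0},{"grip":255,"travel":[0,0,0],"twist":0},{"grip":255,"travel":[0,0,0],"twist":0},{"grip":255,"travel":[0,0,0],"twist":0},{"grip":255,"travel":[0,0,0],"twist":0}]' 40
```

```text
time: 6.85
position: [0.5622, 0.192, 0.114]
tool_rot: [0.64, 0.769, -0.004, -0.004]
ft_force: [0.3, -0.0, 0.6]
grip_width: 0.0872
time: 7.15
position: [0.5646, 0.1926, 0.0887]
tool_rot: [0.64, 0.769, -0.001, -0.001]
ft_force: [-1.3, 0.2, -0.7]
grip_width: 0.0868
time: 7.65
position: [0.5659, 0.1929, 0.0907]
tool_rot: [0.64, 0.769, 0.0, 0.0]
ft_force: [-0.6, -0.7, 2.3]
grip_width: 0.0594
```

```bash
python3 -m jog '[{"grip":255,"travel":[0,0,0.5],"twist":0},{"grip":255,"travel":[0,0,0.45],"twist":0},{"grip":255,"travel":[0,0,0],"twist":0}]' 40
python3 -m jog '[{"grip":255,"travel":[0.18,-1,0],"twist":0},{"grip":255,"travel":[0,0,0],"twist":0}]'
python3 -m jog '[{"grip":255,"travel":[0.18,-1,0],"twist":0},{"grip":255,"travel":[0.18,-1,0],"twist":0},{"grip":255,"travel":[0,0,0],"twist":0}]'
```

```text
time: 7.95
position: [0.5653, 0.193, 0.0996]
tool_rot: [0.64, 0.769, -0.0, -0.0]
ft_force: [0.1, 0.1, -4.8]
grip_width: 0.0595
time: 8.15
position: [0.5678, 0.1815, 0.0995]
tool_rot: [0.64, 0.769, -0.0, 0.0]
ft_force: [-0.5, 0.3, -1.9]
grip_width: 0.0593
time: 8.45
position: [0.5719, 0.161, 0.0998]
tool_rot: [0.64, 0.768, 0.0, 0.0]
ft_force: [0.7, 0.1, -1.5]
grip_width: 0.0593
```

```bash
python3 -m jog '[{"grip":255,"travel":[0.36,-2,0],"twist":0},{"grip":255,"travel":[0.36,-2,0],"twist":0},{"grip":255,"travel":[0.27,-1.5,0],"twist":0},{"grip":255,"travel":[0.18,-1,0],"twist":0},{"grip":255,"travel":[0,0,0],"twist":0}]' 40
python3 -m jog '[{"grip":255,"travel":[0,0,2],"twist":0},{"grip":255,"travel":[0,0,3],"twist":0},{"grip":255,"travel":[0,0,3],"twist":0},{"grip":255,"travel":[0,0,0],"twist":0},{"grip":255,"travel":[0,0,0],"twist":0}]'
python3 - <<'E'
from h import *
snap('scene','s1.png',crop=(180,90,440,290),s=2.5)
E
```

```text
time: 8.95
position: [0.5834, 0.0965, 0.0998]
tool_rot: [0.64, 0.768, 0.0, 0.0]
ft_force: [0.8, 1.1, -1.5]
grip_width: 0.0598
time: 9.45
position: [0.5827, 0.0985, 0.18]
tool_rot: [0.639, 0.769, 0.0, 0.0]
ft_force: [-0.4, -0.4, -2.7]
grip_width: 0.0596
```

View pics/s1.png

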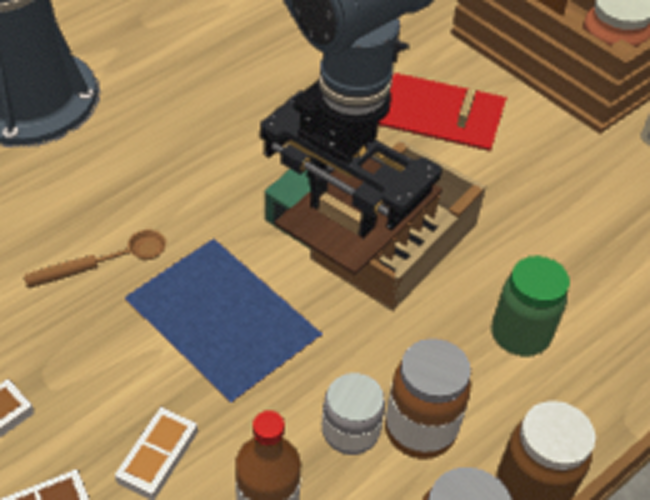

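```bash
python3 -m jog '[{"grip":255,"travel":[0,0,3],"twist":0},{"grip":255,"travel":[0,-2.4,0],"twist":5},{"grip":255,"travel":[-0.5,-2,0],"twist":8},{"grip":255,"travel":[-0.5,-2,0],"twist":8},{"grip":255,"travel":[-0.5,-2,0],"twist":8},{"grip":255,"travel":[-0.5,-2,0],"twist":8},{"grip":255,"travel":[-0.5,-2,0],"twist":8},{"grip":255,"travel":[-0.5,0,0],"twist":8}]' 40
python3 -m jog '[{"grip":255,"travel":[-0.5,0,0],"twist":8},{"grip":255,"travel":[-0.3,0,0],"twist":8},{"grip":255,"travel":[0,0,0],"twist":8},{"grip":255,"travel":[0,0,-3],"twist":4.5},{"grip":255,"travel":[0,0,-3],"twist":0},{"grip":255,"travel":[0,0,-3],"twist":0},{"grip":255,"travel":[0,0,-2],"twist":0},{"grip":255,"travel":[0,0,0],"twist":0}]'
python3 - <<'E'
from h import *
o=get_obs();print(o['position'],np.degrees(np.arctan2(*Ro.from_quat(o['tool_rot']).as_matrix()[1::-1,0])))
snap('scene','s2.png',crop=(180,90,440,290),s=2.5)
E
```

```text
time: 10.3
position: [0.5519, -0.0281, 0.2077]
tool_rot: [0.228, 0.974, -0.0, -0.002]
ft_force: [1.1, -0.5, -2.6]
grip_width: 0.0597
time: 11.1
position: [0.5414, -0.0251, 0.0954]
tool_rot: [-0.017, 1.0, 0.001, -0.005]
ft_force: [-0.6, 0.7, -1.4]
grip_width: 0.0598
[ 0.54143234 -0.02509481  0.09544284] -178.03650766438844
```

View pics/s2.png

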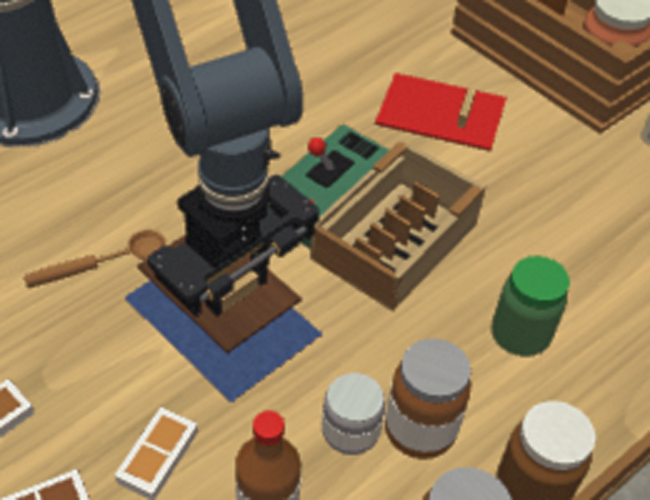

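```bash
python3 -m jog '[{"grip":255,"travel":[0,0,-2],"twist":0},{"grip":255,"travel":[0,0,-2],"twist":0},{"grip":255,"travel":[0.1,0,-0.8],"twist":0},{"grip":255,"travel":[0,0,0],"twist":0}]' 40
python3 -m jog '[{"grip":255,"travel":[0,0,-0.4],"twist":0},{"grip":255,"travel":[0,0,0],"twist":0}]'
python3 -m jog '[{"grip":255,"travel":[0,0,-0.4],"twist":0},{"grip":255,"travel":[0,0,0],"twist":0}]'
```

```text
time: 11.55
position: [0.5457, -0.026, 0.0513]
tool_rot: [-0.017, 1.0, 0.0, -0.001]
ft_force: [-0.3, -0.1, -2.0]
grip_width: 0.0595
time: 11.75
position: [0.5463, -0.0262, 0.0482]
tool_rot: [-0.017, 1.0, -0.0, 0.001]
ft_force: [-0.3, -0.2, -1.6]
grip_width: 0.0593
time: 11.95
position: [0.5459, -0.0261, 0.0437]
tool_rot: [-0.017, 1.0, -0.0, 0.0]
ft_force: [-0.9, 0.0, -1.9]
grip_width: 0.0596
```

```bash
python3 -m jog '[{"grip":255,"travel":[0,0,-0.4],"twist":0},{"grip":255,"travel":[0,0,0],"twist":0}]'
python3 -m jog '[{"grip":255,"travel":[0,0,-0.3],"twist":0},{"grip":255,"travel":[0,0,0],"twist":0}]'
python3 -m jog '[{"grip":0,"travel":[0,0,0],"twist":0},{"grip":0,"travel":[0,0,0],"twist":0},{"grip":0,"travel":[0,0,0],"twist":0},{"grip":0,"travel":[0,0,3],"twist":0},{"grip":0,"travel":[0,0,4],"twist":0},{"grip":0,"travel":[0,0,5],"twist":0},{"grip":0,"travel":[0,0,5],"twist":0},{"grip":0,"travel":[0,0,0],"twist":0}]'
```

```text
time: 12.15
position: [0.546, -0.0262, 0.0395]
tool_rot: [-0.017, 1.0, -0.0, 0.0]
ft_force: [0.3, 0.3, -0.8]
grip_width: 0.0591
time: 12.35
position: [0.5464, -0.0262, 0.0377]
tool_rot: [-0.017, 1.0, -0.0, 0.001]
ft_force: [-0.6, 0.7, 7.0]
grip_width: 0.0593
time: 13.15
position: [0.5502, -0.0271, 0.2132]
tool_rot: [-0.017, 1.0, -0.002, 0.007]
ft_force: [0.6, -0.1, -0.4]
grip_width: 0.0869
```

```bash
python3 -m jog '[{"grip":0,"travel":[0,-2,1],"twist":-8},{"grip":0,"travel":[0,-2,1],"twist":-8},{"grip":0,"travel":[0,-2,0],"twist":-8},{"grip":0,"travel":[0,-2,0],"twist":-8},{"grip":0,"travel":[0,0,0],"twist":-8},{"grip":0,"travel":[0,0,0],"twist":-8},{"grip":0,"travel":[0,0,0],"twist":-8},{"grip":0,"travel":[0,0,0],"twist":-8}]' 20
python3 -m jog '[{"grip":0,"travel":[0,0,0],"twist":-4.7},{"grip":0,"travel":[0,0,0],"twist":0}]'
cat > det.py <<'E'
from h import *
a=snap('top'); hsv=cv2.cvtColor(a,cv2.COLOR_RGB2HSV)
def rects(m,z,lo):
    m=cv2.morphologyEx(m.astype(np.uint8)*255,cv2.MORPH_CLOSE,np.ones((5,5)))
    for c in cv2.findContours(m,cv2.RETR_EXTERNAL,cv2.CHAIN_APPROX_NONE)[0]:
        if cv2.contourArea(c)<lo: continue
        w=unproj('top',c[:,0],z)[:,:2]
        r=cv2.minAreaRect((w*1000).astype(np.float32)); print(np.round(r[0],1),np.round(r[1],1),round(r[2],1))
print('cases');rects((hsv[...,2]>165)&(hsv[...,1]<45)&(np.arange(560)[None]>270)&(np.arange(560)[None]<410)&(np.arange(420)[:,None]>185)&(np.arange(420)[:,None]<300),0.02,100)
print('mat');rects((hsv[...,0]>100)&(hsv[...,0]<130)&(hsv[...,1]>100),0.003,1500)
o=get_obs();print(o['position'],'psi',np.degrees(np.arctan2(*Ro.from_quat(o['tool_rot']).as_matrix()[1::-1,0])))
E
python3 det.py
python3 - <<'E'
from h import *
a=snap('top','t1.png',crop=(210,170,400,300),s=4)
E
```

```text
time: 13.95
position: [0.5452, -0.106, 0.2255]
tool_rot: [0.518, 0.855, -0.0, -0.001]
ft_force: [-0.2, -0.1, -0.3]
grip_width: 0.0872
time: 14.15
position: [0.5453, -0.106, 0.2256]
tool_rot: [0.55, 0.835, -0.0, -0.001]
ft_force: [-0.2, -0.2, 0.5]
grip_width: 0.0874
cases
[ 461.6 -333.8] [47.8 97.9] 3.6
[ 596.9 -340.8] [97.9 48.5] 76.4
mat
[ 0.54534348 -0.10595427  0.22574414] psi 113.36937884575902
```

View pics/t1.png

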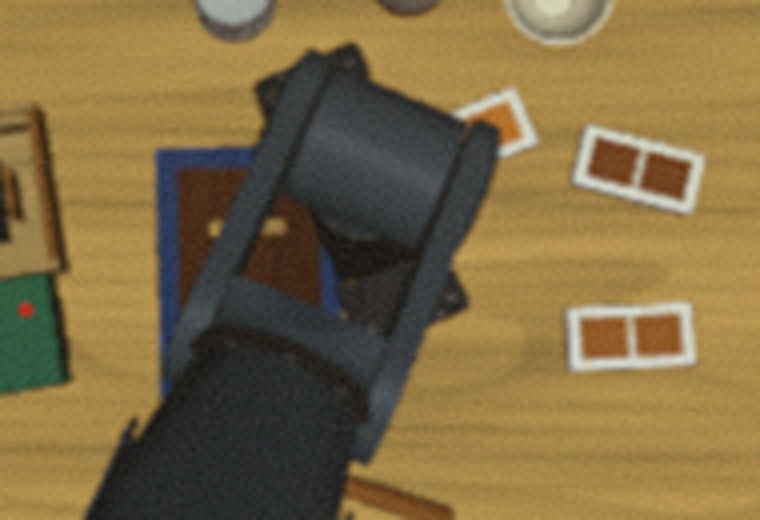

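```bash
python3 -m jog '[{"grip":0,"travel":[3,-3.3,0],"twist":0},{"grip":0,"travel":[2.5,-3.3,0],"twist":0},{"grip":0,"travel":[0,0,-4],"twist":0},{"grip":0,"travel":[0,0,-4],"twist":0},{"grip":0,"travel":[0,0,-4],"twist":0},{"grip":0,"travel":[0,0,-4],"twist":0},{"grip":0,"travel":[0,0,-2],"twist":0},{"grip":0,"travel":[0,0,0],"twist":0}]' 5
python3 -m jog '[{"grip":0,"travel":[0,0,-1],"twist":0},{"grip":0,"travel":[0,0,-0.7],"twist":0},{"grip":0,"travel":[0,0,0],"twist":0},{"grip":0,"travel":[0,0,0],"twist":0}]' 5
python3 -m jog '[{"grip":255,"travel":[0,0,0],"twist":0},{"grip":255,"travel":[0,0,0],"twist":0},{"grip":255,"travel":[0,0,0],"twist":0},{"grip":255,"travel":[0,0,0],"twist":0},{"grip":255,"travel":[0,0,0],"twist":0},{"grip":255,"travel":[0,0,0],"twist":0}]' 5
```

```text
time: 15.05
position: [0.5982, -0.1709, 0.0427]
tool_rot: [0.549, 0.835, -0.001, -0.004]
ft_force: [-0.5, -0.3, 0.2]
grip_width: 0.0868
time: 15.45
position: [0.6014, -0.1723, 0.0305]
tool_rot: [0.55, 0.835, 0.0, 0.001]
ft_force: [0.2, 0.3, -0.1]
grip_width: 0.0872
time: 16.05
position: [0.6011, -0.1721, 0.0298]
tool_rot: [0.55, 0.835, 0.0, 0.0]
ft_force: [-0.6, 0.7, 1.3]
grip_width: 0.0503
```

```bash
python3 -m jog '[{"grip":255,"travel":[0,0,2],"twist":0},{"grip":255,"travel":[0,0,2],"twist":0},{"grip":255,"travel":[0,0,3],"twist":0},{"grip":255,"travel":[0,0,3],"twist":0},{"grip":255,"travel":[0,0,3],"twist":0},{"grip":255,"travel":[0,0,0],"twist":0},{"grip":255,"travel":[0,0,0],"twist":0}]' 5
python3 - <<'E'
from h import *
a=snap('scene','s3.png',crop=(160,150,320,290),s=4)
E
```

```text
time: 16.75
position: [0.6007, -0.1721, 0.1599]
tool_rot: [0.55, 0.835, -0.0, 0.0]
ft_force: [0.0, 0.5, -1.1]
grip_width: 0.0497
```

View pics/s3.png

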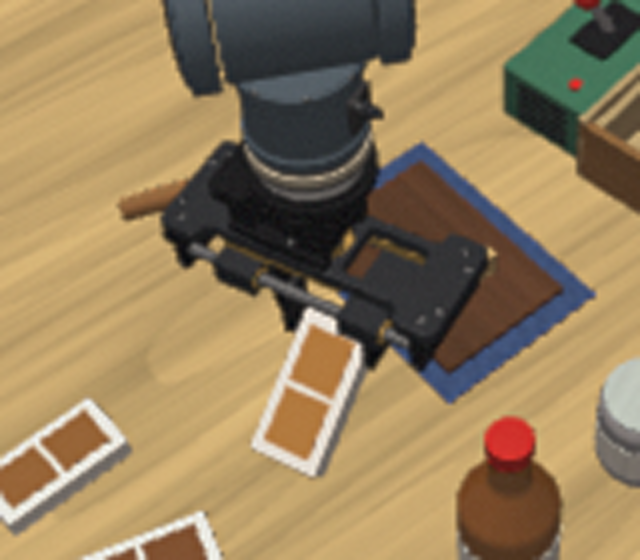

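```bash
cat > ang.py <<'E'
import sys
from h import *
# angle of held case from scene segmentation: compare projected outline to white+grain mask by IoU
o=get_obs(); R=Ro.from_quat(o['tool_rot']).as_matrix(); g=o['position']+R@[0,0,float(sys.argv[2]) if len(sys.argv)>2 else .008]; x=R[:,0]*float(sys.argv[1])
a=snap('scene'); hsv=cv2.cvtColor(a,cv2.COLOR_RGB2HSV).astype(int)
m=((hsv[...,2]>150)&(hsv[...,1]<50))|((hsv[...,0]<18)&(hsv[...,1]>130)&(hsv[...,2]>80))
best=[]
for th in range(-10,120,2):
  for e in (.008,.012,.016):
    t=np.radians(th); d=x*np.cos(t)+np.array([0,0,-np.sin(t)]); n=np.cross(d,R[:,1])
    P=[g+d*l+R[:,1]*w+n*h for l in(-e,.1-e) for w in(-.025,.025) for h in(-.01,.01)]
    h=cv2.convexHull(proj('scene',np.array(P)).astype(np.float32)); q=np.zeros(a.shape[:2],np.uint8); cv2.fillConvexPoly(q,h.astype(np.int32),1)
    k=cv2.dilate(q,np.ones((9,9)))-q
    best.append((m[q>0].mean()-m[k>0].mean(),th,e))
print(sorted(best)[::-1][:5])
E
python3 ang.py -1
python3 -m jog '[{"grip":255,"travel":[0,0,0],"twist":0},{"grip":255,"travel":[0,0,0],"twist":0},{"grip":255,"travel":[0,0,0],"twist":0},{"grip":255,"travel":[0,0,0],"twist":0},{"grip":255,"travel":[0,0,0],"twist":0}]' 3
python3 ang.py -1
```

```text
[(np.float64(0.6237050393722058), 30, 0.008), (np.float64(0.6141044061302682), 32, 0.008), (np.float64(0.6132107810189541), 40, 0.008), (np.float64(0.6060365448504983), 38, 0.008), (np.float64(0.599170809332176), 34, 0.008)]
time: 17.35
position: [0.6008, -0.1721, 0.1594]
tool_rot: [0.55, 0.835, -0.0, -0.0]
ft_force: [-0.5, 0.2, -0.9]
grip_width: 0.0498
[(np.float64(0.5431076820709431), 60, 0.008), (np.float64(0.5309869106053845), 58, 0.008), (np.float64(0.5292900848282576), 56, 0.012), (np.float64(0.526999296435272), 54, 0.008), (np.float64(0.5245773197403907), 54, 0.012)]
```

```bash
python3 -m jog '[{"grip":255,"travel":[0,0,0],"twist":0},{"grip":255,"travel":[0,0,0],"twist":0},{"grip":255,"travel":[0,0,0],"twist":0},{"grip":255,"travel":[0,0,0],"twist":0},{"grip":255,"travel":[0,0,0],"twist":0},{"grip":255,"travel":[0,0,0],"twist":0},{"grip":255,"travel":[0,0,0],"twist":0},{"grip":255,"travel":[0,0,0],"twist":0}]' 3
python3 ang.py -1
```

```text
time: 18.2
position: [0.6009, -0.1721, 0.1596]
tool_rot: [0.55, 0.835, 0.0, 0.0]
ft_force: [-0.3, 0.6, -1.2]
grip_width: 0.0501
[(np.float64(0.5452800969566388), 60, 0.008), (np.float64(0.5342963426505355), 56, 0.012), (np.float64(0.5298477119834405), 58, 0.008), (np.float64(0.5290806754221389), 54, 0.008), (np.float64(0.5266981299825149), 54, 0.012)]
```

```bash
python3 -m jog '[{"grip":255,"travel":[0,0,-3],"twist":0},{"grip":255,"travel":[0,0,-2.5],"twist":0},{"grip":255,"travel":[0,0,-1],"twist":0},{"grip":255,"travel":[0,0,-0.4],"twist":0},{"grip":255,"travel":[0,0,0],"twist":0}]' 3
python3 -m jog '[{"grip":255,"travel":[0.28,-0.65,0.3],"twist":0},{"grip":255,"travel":[0.28,-0.65,0.3],"twist":0},{"grip":255,"travel":[0.3,-0.7,0.2],"twist":0},{"grip":255,"travel":[0.3,-0.7,0.1],"twist":0},{"grip":255,"travel":[0.3,-0.7,0],"twist":0},{"grip":255,"travel":[0.3,-0.7,-0.1],"twist":0},{"grip":255,"travel":[0.1,-0.3,-0.1],"twist":0},{"grip":255,"travel":[0,0,0],"twist":0}]' 3
python3 ang.py -1 .01
python3 - <<'E'
from h import *
a=snap('scene','s4.png',crop=(160,150,320,290),s=4)
E
```

```text
time: 18.75
position: [0.6011, -0.1723, 0.0908]
tool_rot: [0.55, 0.835, -0.0, 0.0]
ft_force: [0.3, -0.2, -1.1]
grip_width: 0.0499
time: 19.55
position: [0.6194, -0.2167, 0.0972]
tool_rot: [0.55, 0.835, -0.0, -0.0]
ft_force: [1.1, 0.1, -0.5]
grip_width: 0.0503
[(np.float64(0.5520896798411982), 66, 0.008), (np.float64(0.5379753145500588), 68, 0.008), (np.float64(0.5344663742690058), 62, 0.008), (np.float64(0.5337008784096162), 64, 0.008), (np.float64(0.5301369863013699), 64, 0.012)]
```

View pics/s4.png

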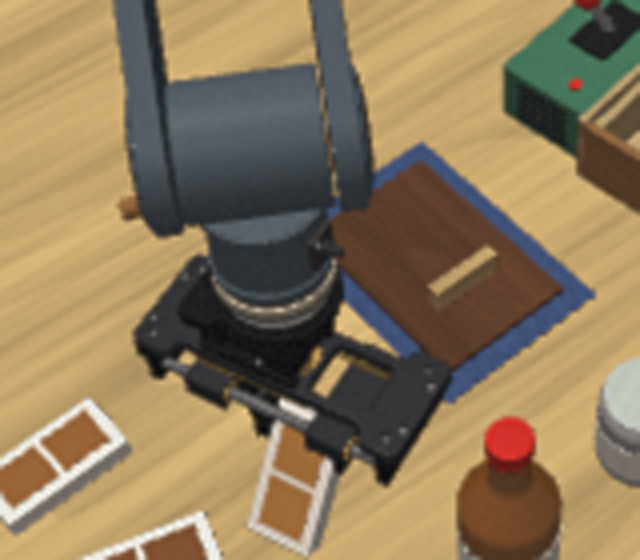

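```bash
python3 -m jog '[{"grip":255,"travel":[0,0,5],"twist":0},{"grip":255,"travel":[0,0,1],"twist":0},{"grip":255,"travel":[-0.8,1.8,0],"twist":0},{"grip":255,"travel":[-0.8,1.8,0],"twist":0},{"grip":255,"travel":[-0.6,1.4,0],"twist":0},{"grip":255,"travel":[-0.2,0.5,0],"twist":0},{"grip":255,"travel":[0,0,0],"twist":0},{"grip":255,"travel":[0,0,0],"twist":0}]' 3
python3 -m jog '[{"grip":255,"travel":[1.9,-4.5,0],"twist":0},{"grip":255,"travel":[1.1,-2.5,0],"twist":0},{"grip":255,"travel":[0.5,-1.2,0],"twist":0},{"grip":255,"travel":[0.2,-0.4,0],"twist":0},{"grip":255,"travel":[0,0,0],"twist":0}]' 3
python3 ang.py -1 .01
python3 -m jog '[{"grip":255,"travel":[-0.8,1.8,0],"twist":0},{"grip":255,"travel":[-0.9,2,0],"twist":0},{"grip":255,"travel":[-0.9,2,0],"twist":0},{"grip":255,"travel":[-0.8,1.8,0],"twist":0},{"grip":255,"travel":[-0.3,1,0],"twist":0},{"grip":255,"travel":[0,0,0],"twist":0}]' 3
python3 -m jog '[{"grip":255,"travel":[1.9,-4.5,0],"twist":0},{"grip":255,"travel":[1.1,-2.5,0],"twist":0},{"grip":255,"travel":[0.5,-1.2,0],"twist":0},{"grip":255,"travel":[0.2,-0.4,0],"twist":0},{"grip":255,"travel":[0,0,0],"twist":0}]' 3
python3 ang.py -1 .01
```

```text
time: 20.45
position: [0.5961, -0.1617, 0.1577]
tool_rot: [0.55, 0.835, -0.0, 0.001]
ft_force: [0.5, 0.4, -0.3]
grip_width: 0.0499
time: 20.95
position: [0.632, -0.2471, 0.1571]
tool_rot: [0.55, 0.835, 0.0, -0.001]
ft_force: [-0.5, 0.1, -0.1]
grip_width: 0.0501
[(np.float64(0.27182401943769524), 92, 0.008), (np.float64(0.268760907504363), 88, 0.012), (np.float64(0.2617179144385027), 90, 0.012), (np.float64(0.2615940355199672), 88, 0.008), (np.float64(0.25752508361204013), 86, 0.016)]
time: 21.6
position: [0.5945, -0.1587, 0.1578]
tool_rot: [0.549, 0.836, 0.0, -0.001]
ft_force: [0.7, -0.9, -0.5]
grip_width: 0.0498
time: 22.1
position: [0.632, -0.247, 0.1572]
tool_rot: [0.55, 0.835, 0.0, -0.001]
ft_force: [0.1, 1.7, -1.3]
grip_width: 0.0499
[(np.float64(0.22661906677393404), 98, 0.008), (np.float64(0.216), 96, 0.012), (np.float64(0.21179428942245296), 96, 0.008), (np.float64(0.20956691950085637), 98, 0.012), (np.float64(0.2084942084942085), 96, 0.016)]
```

```bash
python3 - <<'E'
from h import *
a=snap('scene','s5.png',crop=(160,150,340,300),s=4)
E
```

```text
(no output)
```

View pics/s5.png

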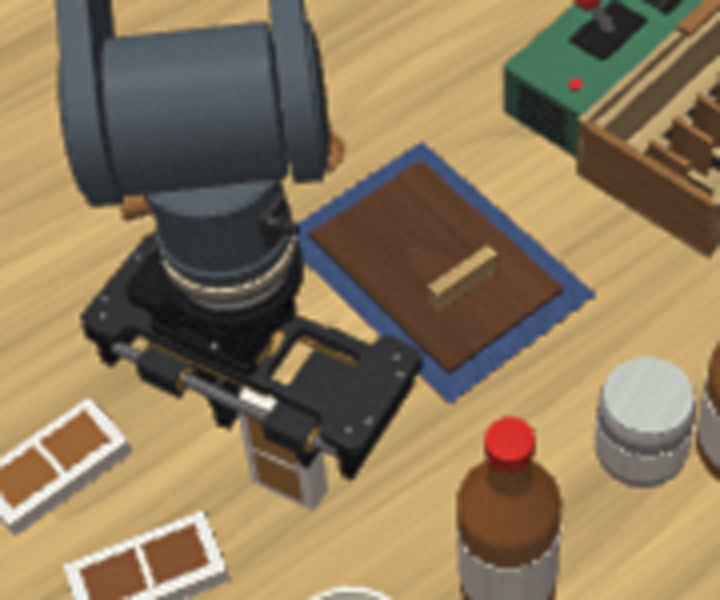

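```bash
python3 -m jog '[{"grip":255,"travel":[-0.4,0.9,-2],"twist":0},{"grip":255,"travel":[-0.4,0.9,-1.8],"twist":0},{"grip":255,"travel":[0,0,-1],"twist":0},{"grip":255,"travel":[0,0,-0.5],"twist":0},{"grip":255,"travel":[0,0,0],"twist":0}]' 3
python3 -m jog '[{"grip":255,"travel":[0,0,-0.4],"twist":0},{"grip":255,"travel":[0,0,0],"twist":0}]'
python3 -m jog '[{"grip":255,"travel":[0,0,-0.4],"twist":0},{"grip":255,"travel":[0,0,0],"twist":0}]'
python3 -m jog '[{"grip":255,"travel":[0,0,-0.3],"twist":0},{"grip":255,"travel":[0,0,0],"twist":0},{"grip":255,"travel":[0,0,0],"twist":0}]'
python3 ang.py -1 .01
```

```text
time: 22.7
position: [0.6245, -0.229, 0.1043]
tool_rot: [0.55, 0.835, -0.0, -0.0]
ft_force: [0.3, -0.1, -0.5]
grip_width: 0.0496
time: 22.9
position: [0.6252, -0.2298, 0.1013]
tool_rot: [0.55, 0.835, 0.0, 0.001]
ft_force: [0.1, -0.8, -1.5]
grip_width: 0.0501
time: 23.1
position: [0.6253, -0.2299, 0.0975]
tool_rot: [0.55, 0.835, 0.0, 0.001]
ft_force: [1.0, -0.7, 1.8]
grip_width: 0.0497
time: 23.4
position: [0.625, -0.2293, 0.0939]
tool_rot: [0.55, 0.835, 0.0, 0.001]
ft_force: [2.1, -0.4, 3.4]
grip_width: 0.0499
[(np.float64(0.2236905142127116), 100, 0.012), (np.float64(0.21944444444444444), 98, 0.008), (np.float64(0.21658986175115208), 98, 0.012), (np.float64(0.21501536098310292), 98, 0.016), (np.float64(0.2147990897990898), 96, 0.008)]
```

```bash
python3 -m jog '[{"grip":70,"travel":[0,0,0],"twist":0},{"grip":70,"travel":[0,0,0],"twist":0},{"grip":70,"travel":[0,0,0],"twist":0},{"grip":70,"travel":[0,0,0],"twist":0},{"grip":70,"travel":[0,0,0],"twist":0}]' 5
python3 ang.py -1 .01
python3 -m jog '[{"grip":255,"travel":[0,0,0],"twist":0},{"grip":255,"travel":[0,0,0],"twist":0},{"grip":255,"travel":[0,0,0],"twist":0},{"grip":255,"travel":[0,0,0],"twist":0},{"grip":255,"travel":[0,0,0],"twist":0}]' 40
python3 ang.py -1 .01
```

```text
time: 23.95
position: [0.6242, -0.229, 0.0933]
tool_rot: [0.55, 0.835, -0.0, -0.0]
ft_force: [-0.6, -0.3, -1.1]
grip_width: 0.0633
[(np.float64(0.26014319809069214), 98, 0.012), (np.float64(0.25035232161400384), 98, 0.008), (np.float64(0.24763613579403052), 100, 0.012), (np.float64(0.24573308558731133), 98, 0.016), (np.float64(0.24439461883408073), 96, 0.016)]
time: 24.5
position: [0.6244, -0.2291, 0.0936]
tool_rot: [0.55, 0.835, 0.0, -0.0]
ft_force: [0.3, -0.1, -0.7]
grip_width: 0.0495
[(np.float64(0.23627684964200477), 98, 0.012), (np.float64(0.23130841121495327), 98, 0.008), (np.float64(0.2219730941704036), 96, 0.016), (np.float64(0.2219730941704036), 96, 0.008), (np.float64(0.22098214285714285), 96, 0.012)]
```

```bash
python3 -m jog '[{"grip":255,"travel":[0,0,3],"twist":0},{"grip":255,"travel":[0,0,4],"twist":0},{"grip":255,"travel":[0,0,4],"twist":0},{"grip":255,"travel":[-1,1,1],"twist":0},{"grip":255,"travel":[-1,3,0],"twist":-4},{"grip":255,"travel":[-1,4,0],"twist":-4},{"grip":255,"travel":[-1,4,0],"twist":-4.9},{"grip":255,"travel":[-1,4,0],"twist":0}]' 40
python3 -m jog '[{"grip":255,"travel":[-0.8,4,0],"twist":0},{"grip":255,"travel":[0,4,0],"twist":0},{"grip":255,"travel":[0,4,0],"twist":0},{"grip":255,"travel":[0,4,0],"twist":0},{"grip":255,"travel":[0,4,0],"twist":0},{"grip":255,"travel":[0,3,0],"twist":0},{"grip":255,"travel":[0,1.8,0],"twist":0},{"grip":255,"travel":[0,0,0],"twist":0}]'
python3 -m jog '[{"grip":255,"travel":[0,0,-2],"twist":0},{"grip":255,"travel":[0,0,-2],"twist":0},{"grip":255,"travel":[0,0,-0.8],"twist":0},{"grip":255,"travel":[0,0,0],"twist":0},{"grip":255,"travel":[0,0,0],"twist":0}]'
cat > wv.py <<'E'
import sys
from h import *
T=wpose(); im=snap('wrist'); fn=sys.argv[1]; cv2.imwrite(fn+'_raw.png',im[:,:,::-1]); np.save(fn+'.npy',T)
o=get_obs(); R=Ro.from_quat(o['tool_rot']).as_matrix(); a=np.arctan2(R[1,0],R[0,0])
print('pos',o['position'],'psi',np.degrees(a),'box coords',(np.array([[0.1822*-1,.9833],[-.9833,-.1822]])@(o['position'][:2]-[.558,.226])*1000).round(1))
c=cv2.resize(im[80:270,210:460],None,fx=3.2,fy=3.2,interpolation=cv2.INTER_CUBIC)
if len(sys.argv)>2:
    P=b2w([[sx,y,.05] for sx in (-.067,-.061,-.035,-.029,-.003,.003,.029,.035,.061,.067) for y in (-.02,.02)])
    for u,v in wproj(T,P): cv2.circle(c,(int((u-210)*3.2),int((v-80)*3.2)),2,(255,255,0),-1)
cv2.imwrite('pics/'+fn+'.png',c[:,:,::-1])
E
python3 wv.py w2 1
```

```text
time: 25.35
position: [0.5725, -0.0672, 0.2127]
tool_rot: [0.641, 0.767, -0.0, -0.001]
ft_force: [0.8, -0.1, -0.9]
grip_width: 0.0498
time: 26.15
position: [0.5647, 0.1813, 0.2126]
tool_rot: [0.639, 0.769, -0.001, -0.001]
ft_force: [0.5, -0.7, -0.8]
grip_width: 0.0492
time: 26.65
position: [0.5666, 0.1783, 0.1658]
tool_rot: [0.641, 0.768, -0.0, 0.0]
ft_force: [-0.0, 0.5, -0.5]
grip_width: 0.0498
pos [0.56703854 0.1784115  0.16632682] psi 100.33594185788802 box coords [-48.4  -0.2]
```

View pics/w2.png

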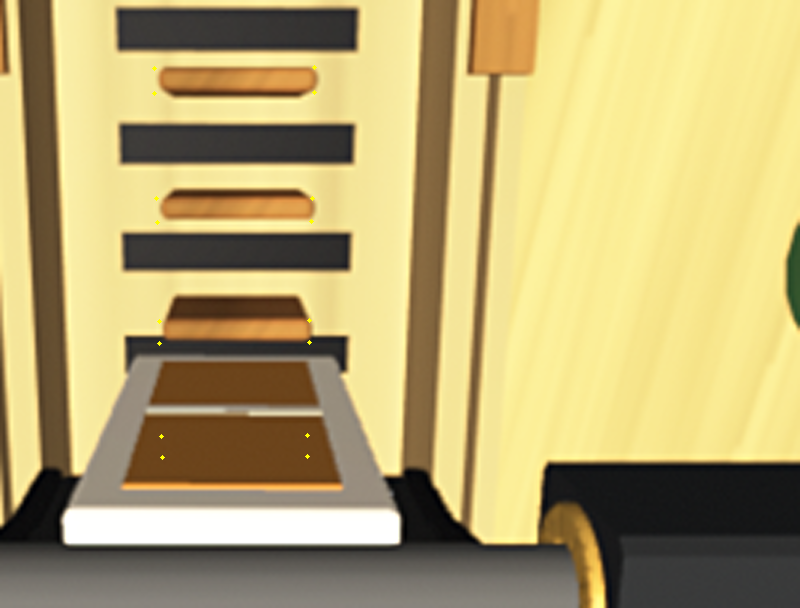

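```bash
cat > edge.py <<'E'
import sys
from h import *
# args: name, table-standing TCP z, list of crop rows with z offset:  bottom row, top row, (left,right crop cols of bottom)
T=np.load(sys.argv[1]+'.npy'); dz=float(sys.argv[2]); zb=float(sys.argv[3])
A=np.array([[-.1822,.9833],[-.9833,-.1822]])
def bx(cols,row,z): return ((wunproj(T,[[210+c/3.2,80+row/3.2] for c in cols],z)[:,:2]-[.558,.226])@A.T*1000).round(1).tolist()
l,r,rb,rt,lt,rtt=map(float,sys.argv[4:10])
print('bottom edge',bx((l,r),rb,zb)); print('top edge',bx((lt,rtt),rt,zb+.1))
print('rib -32 top edges (expect -35,-29):',bx((235,),343,.05),bx((235,),320,.05))
E
python3 edge.py w2 0 .0727 132 345 355 508 64 401
```

```text
bottom edge [[-33.1, 25.1], [-33.2, -26.9]]
top edge [[-33.5, 25.1], [-33.6, -23.8]]
rib -32 top edges (expect -35,-29): [[-35.0, -0.1]] [[-28.8, -0.1]]
```

```bash
python3 -m jog '[{"grip":255,"travel":[0.09,-0.47,0],"twist":0},{"grip":255,"travel":[0,0,-1.2],"twist":0},{"grip":255,"travel":[0,0,-0.8],"twist":0},{"grip":255,"travel":[0,0,-0.8],"twist":0},{"grip":255,"travel":[0,0,0],"twist":0}]' 40
python3 -m jog '[{"grip":255,"travel":[0,0,-1],"twist":0},{"grip":255,"travel":[0,0,-1],"twist":0},{"grip":255,"travel":[0,0,-1],"twist":0},{"grip":255,"travel":[0,0,0],"twist":0}]'
python3 -m jog '[{"grip":255,"travel":[0,0,-0.5],"twist":0},{"grip":255,"travel":[0,0,-0.4],"twist":0},{"grip":255,"travel":[0,0,0],"twist":0}]'
```

```text
time: 27.2
position: [0.5661, 0.174, 0.1359]
tool_rot: [0.64, 0.768, -0.001, -0.001]
ft_force: [-0.6, -0.9, -1.3]
grip_width: 0.0495
time: 27.6
position: [0.5661, 0.174, 0.1057]
tool_rot: [0.64, 0.768, -0.001, -0.001]
ft_force: [-0.5, -0.6, -0.2]
grip_width: 0.0501
time: 27.9
position: [0.5678, 0.1743, 0.0995]
tool_rot: [0.64, 0.768, 0.0, 0.0]
ft_force: [-0.2, -1.1, 3.3]
grip_width: 0.0495
```

```bash
python3 -m jog '[{"grip":70,"travel":[0,0,0],"twist":0},{"grip":70,"travel":[0,0,0],"twist":0},{"grip":70,"travel":[0,0,0],"twist":0},{"grip":70,"travel":[0,0,2],"twist":0},{"grip":70,"travel":[0,0,4],"twist":0},{"grip":70,"travel":[0,0,4],"twist":0},{"grip":0,"travel":[0,0,2],"twist":0}]' 40
python3 -m jog '[{"grip":0,"travel":[0,-4,0],"twist":-8},{"grip":0,"travel":[0,-4,0],"twist":-8},{"grip":0,"travel":[0,-4,0],"twist":-8},{"grip":0,"travel":[0,-4,0],"twist":0},{"grip":0,"travel":[0,-4,0],"twist":0},{"grip":0,"travel":[0,-4,0],"twist":0},{"grip":0,"travel":[0,-4,0],"twist":0},{"grip":0,"travel":[0,0,0],"twist":0}]' 3
python3 det.py
```

```text
time: 28.6
position: [0.569, 0.1744, 0.2221]
tool_rot: [0.64, 0.768, 0.002, 0.002]
ft_force: [-0.0, 0.0, 0.6]
grip_width: 0.0663
time: 29.4
position: [0.568, -0.111, 0.2187]
tool_rot: [0.788, 0.616, -0.0, 0.002]
ft_force: [0.3, 0.7, 0.2]
grip_width: 0.0869
cases
[ 482.9 -349.6] [48.1 97.9] 3.7
[ 596.8 -341. ] [98.4 49. ] 75.5
mat
[ 0.56745213 -0.10843797  0.21848393] psi 76.1207889833418
```

```bash
python3 -m jog '[{"grip":0,"travel":[1.3,-4,0],"twist":0},{"grip":0,"travel":[1.3,-4,0],"twist":0},{"grip":0,"travel":[1.2,-4,0],"twist":0},{"grip":0,"travel":[0,-4,0],"twist":0},{"grip":0,"travel":[0,-3.5,0],"twist":0},{"grip":0,"travel":[0,0,-4],"twist":0},{"grip":0,"travel":[0,0,-4],"twist":0},{"grip":0,"travel":[0,0,-4],"twist":0}]' 5
python3 -m jog '[{"grip":0,"travel":[0,0,-4],"twist":0},{"grip":0,"travel":[0,0,-1.6],"twist":0},{"grip":0,"travel":[0,0,-1.2],"twist":0},{"grip":0,"travel":[0,0,0],"twist":0}]'
python3 -m jog '[{"grip":255,"travel":[0,0,0],"twist":0},{"grip":255,"travel":[0,0,0],"twist":0},{"grip":255,"travel":[0,0,0],"twist":0},{"grip":255,"travel":[0,0,0],"twist":0},{"grip":255,"travel":[0,0,0],"twist":0},{"grip":255,"travel":[0,0,0],"twist":0}]' 5
```

```text
time: 30.25
position: [0.6056, -0.2997, 0.0975]
tool_rot: [0.786, 0.618, 0.0, 0.0]
ft_force: [0.1, -0.2, 0.6]
grip_width: 0.0871
time: 30.65
position: [0.6053, -0.3, 0.0299]
tool_rot: [0.786, 0.618, -0.0, -0.001]
ft_force: [-0.1, -0.0, 0.5]
grip_width: 0.0873
time: 31.25
position: [0.6057, -0.3011, 0.0312]
tool_rot: [0.786, 0.618, 0.0, 0.001]
ft_force: [0.6, 1.0, 1.7]
grip_width: 0.0499
```

```bash
python3 -m jog '[{"grip":255,"travel":[0,0,2],"twist":0},{"grip":255,"travel":[0,0,2],"twist":0},{"grip":255,"travel":[0,0,3],"twist":0},{"grip":255,"travel":[0,0,3],"twist":0},{"grip":255,"travel":[0,0,3],"twist":0},{"grip":255,"travel":[0,0,0],"twist":0},{"grip":255,"travel":[0,0,0],"twist":0}]' 5
python3 -m jog '[{"grip":255,"travel":[0,0,0],"twist":0},{"grip":255,"travel":[0,0,0],"twist":0},{"grip":255,"travel":[0.3,1.2,0],"twist":0},{"grip":255,"travel":[0.4,1.6,0],"twist":0},{"grip":255,"travel":[0.4,1.6,0],"twist":0},{"grip":255,"travel":[0.3,1.2,0],"twist":0},{"grip":255,"travel":[0,0,0],"twist":0}]' 3
python3 ang.py -1 .01
python3 -m jog '[{"grip":255,"travel":[-1.2,-4.7,0],"twist":0},{"grip":255,"travel":[-0.7,-2.6,0],"twist":0},{"grip":255,"travel":[-0.3,-1.2,0],"twist":0},{"grip":255,"travel":[-0.1,-0.5,0],"twist":0},{"grip":255,"travel":[0,0,0],"twist":0},{"grip":255,"travel":[0,0,0],"twist":0}]' 3
python3 ang.py -1 .01
```

```text
time: 31.95
position: [0.6052, -0.3008, 0.1608]
tool_rot: [0.786, 0.618, 0.0, 0.0]
ft_force: [0.4, 0.3, -1.7]
grip_width: 0.0501
time: 32.65
position: [0.6198, -0.2418, 0.1606]
tool_rot: [0.785, 0.619, 0.0, -0.001]
ft_force: [-0.5, 0.3, -0.2]
grip_width: 0.0499
[(np.float64(0.03683241252302026), 76, 0.008), (np.float64(0.035842293906810034), 76, 0.012), (np.float64(0.03460207612456748), 74, 0.008), (np.float64(0.034013605442176874), 72, 0.008), (np.float64(0.033003300330033), 70, 0.008)]
time: 33.3
position: [0.5965, -0.3336, 0.1605]
tool_rot: [0.786, 0.618, 0.0, -0.001]
ft_force: [0.1, 0.4, -0.6]
grip_width: 0.05
[(np.float64(0.2265834559141646), -8, 0.012), (np.float64(0.22467596506058043), -8, 0.016), (np.float64(0.2240555629109846), -6, 0.016), (np.float64(0.22350752371606147), -10, 0.016), (np.float64(0.22320652173913044), -6, 0.008)]
```

```bash
python3 wv.py w3
```

```text
pos [ 0.59663782 -0.33336358  0.16058211] psi 76.45408723291627 box coords [-557.1   63.9]
```

View pics/w3.png

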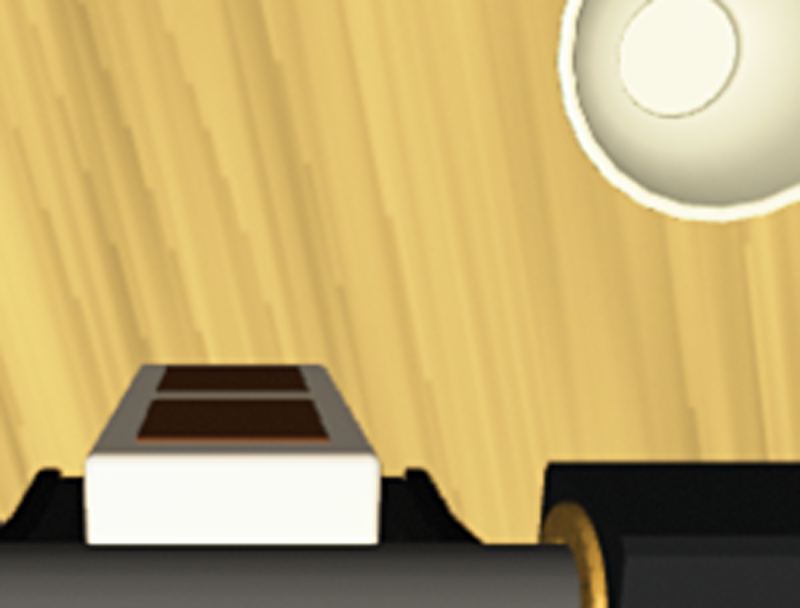

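```bash
python3 -m jog '[{"grip":255,"travel":[0,0,0],"twist":0},{"grip":255,"travel":[0,0,0],"twist":0},{"grip":255,"travel":[0,0,-1],"twist":0},{"grip":255,"travel":[0,0,-1],"twist":0},{"grip":255,"travel":[0,0,-1],"twist":0},{"grip":255,"travel":[0,0,-0.6],"twist":0},{"grip":255,"travel":[0,0,0],"twist":0}]' 12
python3 -m jog '[{"grip":255,"travel":[0,0,-0.3],"twist":0},{"grip":255,"travel":[0,0,0],"twist":0}]'
python3 -m jog '[{"grip":255,"travel":[0,0,-0.3],"twist":0},{"grip":255,"travel":[0,0,0],"twist":0}]'
python3 - <<'E'
from h import *
T=wpose(); im=snap('wrist'); cv2.imwrite('w4_raw.png',im[:,:,::-1])
g=cv2.cvtColor(im,cv2.COLOR_RGB2HSV)[:,:,:].astype(int)
for c in (245,258,275,290,305):print(c,[tuple(g[r,c]) for r in range(180,252,4)])
E
```

```text
time: 34.1
position: [0.5955, -0.3342, 0.1227]
tool_rot: [0.786, 0.618, -0.0, -0.002]
ft_force: [-0.5, 0.3, -0.9]
grip_width: 0.0498
time: 34.3
position: [0.5964, -0.3349, 0.1215]
tool_rot: [0.786, 0.618, -0.0, 0.0]
ft_force: [-0.8, 0.8, -1.8]
grip_width: 0.0494
time: 34.5
position: [0.5963, -0.3348, 0.1186]
tool_rot: [0.786, 0.618, -0.0, -0.0]
ft_force: [0.4, -0.6, -0.6]
grip_width: 0.0494
245 [(np.int64(21), np.int64(136), np.int64(202)), (np.int64(21), np.int64(137), np.int64(196)), (np.int64(21), np.int64(136), np.int64(200)), (np.int64(21), np.int64(137), np.int64(203)), (np.int64(21), np.int64(135), np.int64(206)), (np.int64(21), np.int64(133), np.int64(211)), (np.int64(21), np.int64(134), np.int64(220)), (np.int64(20), np.int64(119), np.int64(187)), (np.int64(17), np.int64(38), np.int64(106)), (np.int64(18), np.int64(47), np.int64(109)), (np.int64(17), np.int64(47), np.int64(104)), (np.int64(27), np.int64(10), np.int64(246)), (np.int64(38), np.int64(4), np.int64(251)), (np.int64(36), np.int64(5), np.int64(251)), (np.int64(36), np.int64(5), np.int64(251)), (np.int64(36), np.int
[... 2658 characters left out ...]
, np.int64(134), np.int64(217)), (np.int64(21), np.int64(133), np.int64(215)), (np.int64(20), np.int64(42), np.int64(109)), (np.int64(15), np.int64(99), np.int64(62)), (np.int64(16), np.int64(90), np.int64(94)), (np.int64(11), np.int64(191), np.int64(44)), (np.int64(12), np.int64(196), np.int64(43)), (np.int64(11), np.int64(190), np.int64(67)), (np.int64(18), np.int64(42), np.int64(104)), (np.int64(30), np.int64(11), np.int64(245)), (np.int64(34), np.int64(7), np.int64(251)), (np.int64(34), np.int64(7), np.int64(251)), (np.int64(34), np.int64(7), np.int64(251)), (np.int64(34), np.int64(7), np.int64(251)), (np.int64(34), np.int64(7), np.int64(251)), (np.int64(30), np.int64(3), np.int64(255))]
```

```bash
python3 -m jog '[{"grip":255,"travel":[0,0,-0.3],"twist":0},{"grip":255,"travel":[0,0,0],"twist":0}]' 12
python3 -m jog '[{"grip":255,"travel":[0,0,-0.2],"twist":0},{"grip":255,"travel":[0,0,0],"twist":0}]' 5
python3 -m jog '[{"grip":255,"travel":[0,0,-0.2],"twist":0},{"grip":255,"travel":[0,0,0],"twist":0}]' 5
```

```text
time: 34.75
position: [0.5961, -0.3346, 0.1153]
tool_rot: [0.786, 0.618, -0.0, -0.0]
ft_force: [-0.3, 1.4, -0.8]
grip_width: 0.0496
time: 34.95
position: [0.5966, -0.3351, 0.1141]
tool_rot: [0.786, 0.618, 0.0, 0.0]
ft_force: [0.1, 0.3, 0.5]
grip_width: 0.05
time: 35.15
position: [0.5967, -0.3355, 0.1128]
tool_rot: [0.786, 0.618, -0.0, 0.001]
ft_force: [-1.2, -0.6, 4.8]
grip_width: 0.0496
```

```bash
python3 -m jog '[{"grip":70,"travel":[0,0,0],"twist":0},{"grip":70,"travel":[0,0,0],"twist":0},{"grip":70,"travel":[0,0,0],"twist":0},{"grip":70,"travel":[0,0,-1],"twist":0},{"grip":70,"travel":[0,0,-0.9],"twist":0},{"grip":70,"travel":[0,0,0],"twist":0}]' 5
python3 -m jog '[{"grip":255,"travel":[0,0,0],"twist":0},{"grip":255,"travel":[0,0,0],"twist":0},{"grip":255,"travel":[0,0,0],"twist":0},{"grip":255,"travel":[0,0,0],"twist":0},{"grip":255,"travel":[0,0,0],"twist":0}]' 40
cat > edges.py <<'E'
from h import *
# held/standing case: rows of its bottom edge and top +x edge in the wrist picture -> tool x of each (face width 50 mm gives depth)
T=np.array(get_calibration('wrist')['T_tool_cam']); im=snap('wrist'); h=cv2.cvtColor(im,cv2.COLOR_RGB2HSV).astype(int)
case=~((h[...,0]>18)&(h[...,1]>90)&(h[...,2]>110)); col=case[:250,282]
np.save('last.npy',im)
bot=next((r for r in range(249,120,-1) if not col[r]),None)+1
wh=(h[...,2]>225)&(h[...,1]<30); top=np.argmax(wh[bot:250,282])+bot
print('bottom row',bot,'top row',top)
for nm,r,z in(('bot',bot,None),('top',top,None)):
    pass
g=lambda r,zt:(lambda d:(T[0,3]+d[0]*(zt-T[2,3])/d[2]))(T[:3,:3]@np.array([0,(r-200.17)/305.6,1]))
print('tool x of +x face: bottom(z=.094)',g(bot,.094),'top(z=-.006)',g(top,-.006))
E
python3 edges.py
```

```text
time: 35.75
position: [0.5951, -0.3338, 0.0901]
tool_rot: [0.786, 0.618, -0.001, -0.002]
ft_force: [-0.3, -0.6, -0.2]
grip_width: 0.0629
time: 36.25
position: [0.5965, -0.3349, 0.0928]
tool_rot: [0.786, 0.618, 0.0, 0.0]
ft_force: [-0.0, 0.1, -0.0]
grip_width: 0.0498
bottom row 200 top row 246
tool x of +x face: bottom(z=.094) 0.007459053231444218 top(z=-.006) 0.010666934512776588
```

```bash
python3 -m jog '[{"grip":255,"travel":[0,0,2],"twist":0},{"grip":255,"travel":[0,0,3],"twist":0},{"grip":255,"travel":[0,0,4],"twist":0},{"grip":255,"travel":[0,0,4],"twist":0},{"grip":255,"travel":[-1,2,0],"twist":4},{"grip":255,"travel":[-1,4,0],"twist":4},{"grip":255,"travel":[-1,4,0],"twist":4},{"grip":255,"travel":[-0.6,4,0],"twist":4}]' 40
python3 -m jog '[{"grip":255,"travel":[0,4.5,0],"twist":4},{"grip":255,"travel":[0,4.5,0],"twist":4},{"grip":255,"travel":[0,4.5,0],"twist":0},{"grip":255,"travel":[0,4.5,0],"twist":0},{"grip":255,"travel":[0,4.5,0],"twist":0},{"grip":255,"travel":[0,4.5,0],"twist":0},{"grip":255,"travel":[0,4.5,0],"twist":0},{"grip":255,"travel":[0,4,0],"twist":0}]'
python3 -m jog '[{"grip":255,"travel":[0,3,0],"twist":0},{"grip":255,"travel":[0,2,0],"twist":0},{"grip":255,"travel":[0,0,0],"twist":0},{"grip":255,"travel":[0,0,0],"twist":0}]'
python3 wv.py w5 1
```

```text
time: 37.1
position: [0.5591, -0.1935, 0.2227]
tool_rot: [0.692, 0.722, -0.0, -0.0]
ft_force: [0.3, 0.0, -2.1]
grip_width: 0.0498
time: 37.9
position: [0.5598, 0.1624, 0.2228]
tool_rot: [0.64, 0.768, 0.0, -0.0]
ft_force: [0.9, -0.3, -1.4]
grip_width: 0.0501
time: 38.3
position: [0.56, 0.2102, 0.2226]
tool_rot: [0.64, 0.769, -0.0, 0.0]
ft_force: [-0.4, -1.6, -0.7]
grip_width: 0.0495
pos [0.56014228 0.20956137 0.22254962] psi 100.37343103214607 box coords [-16.6   0.9]
```

```bash
python3 -m jog '[{"grip":255,"travel":[0,0,-3],"twist":0},{"grip":255,"travel":[0,0,-2.3],"twist":0},{"grip":255,"travel":[0,0,0],"twist":0},{"grip":255,"travel":[0,0,0],"twist":0}]'
python3 wv.py w6 1
```

```text
time: 38.75
position: [0.5606, 0.2091, 0.1697]
tool_rot: [0.641, 0.768, -0.0, -0.0]
ft_force: [0.4, -0.1, -0.8]
grip_width: 0.0496
pos [0.5612652  0.20941827 0.17053322] psi 100.30092436612111 box coords [-16.9  -0.2]
```

View pics/w6.png

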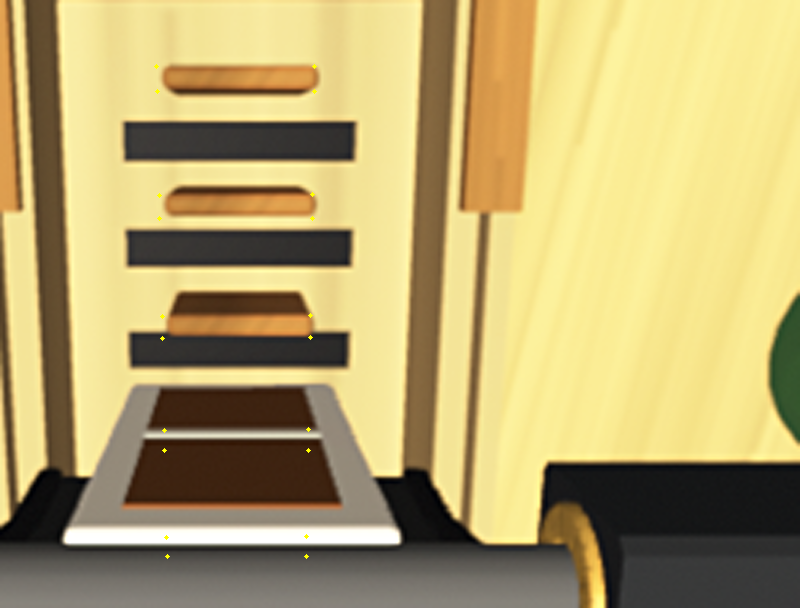

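```bash
python3 edge.py w6 0 .0777 135 332 385 527 64 401
```

```text
bottom edge [[-9.0, 24.9], [-9.1, -23.3]]
top edge [[-4.6, 25.4], [-4.7, -23.3]]
rib -32 top edges (expect -35,-29): [[-4.4, 0.4]] [[1.9, 0.3]]
```

```bash
python3 -m jog '[{"grip":255,"travel":[-0.04,0.2,0],"twist":0},{"grip":255,"travel":[0,0,-1.5],"twist":0},{"grip":255,"travel":[0,0,-1],"twist":0},{"grip":255,"travel":[0,0,-0.8],"twist":0},{"grip":255,"travel":[0,0,0],"twist":0}]' 40
python3 -m jog '[{"grip":255,"travel":[0,0,-1],"twist":0},{"grip":255,"travel":[0,0,-1],"twist":0},{"grip":255,"travel":[0,0,-1],"twist":0},{"grip":255,"travel":[0,0,0],"twist":0}]'
python3 -m jog '[{"grip":255,"travel":[0,0,-0.5],"twist":0},{"grip":255,"travel":[0,0,-0.4],"twist":0},{"grip":255,"travel":[0,0,0],"twist":0}]'
```

```text
time: 39.3
position: [0.5592, 0.2121, 0.1357]
tool_rot: [0.64, 0.768, -0.001, -0.001]
ft_force: [1.1, 0.4, -0.7]
grip_width: 0.0495
time: 39.7
position: [0.5587, 0.2119, 0.1047]
tool_rot: [0.64, 0.768, -0.001, -0.001]
ft_force: [-0.1, -0.2, -1.8]
grip_width: 0.0498
time: 40.0
position: [0.5602, 0.2122, 0.0987]
tool_rot: [0.64, 0.768, 0.0, 0.0]
ft_force: [-1.7, -0.3, 4.5]
grip_width: 0.0496
```

```bash
python3 -m jog '[{"grip":70,"travel":[0,0,0],"twist":0},{"grip":70,"travel":[0,0,0],"twist":0},{"grip":70,"travel":[0,0,0],"twist":0},{"grip":70,"travel":[0,0,2],"twist":0},{"grip":70,"travel":[0,0,4],"twist":0},{"grip":70,"travel":[0,0,4],"twist":0},{"grip":0,"travel":[0,0,2],"twist":0}]' 40
python3 -m jog '[{"grip":0,"travel":[0,-4,0],"twist":-6.7},{"grip":0,"travel":[0,-4,0],"twist":0},{"grip":0,"travel":[0,-4,0],"twist":0},{"grip":0,"travel":[0,-4,0],"twist":0},{"grip":0,"travel":[0,-4,0],"twist":0},{"grip":0,"travel":[0,-4,0],"twist":0},{"grip":0,"travel":[0,-4,0],"twist":0},{"grip":0,"travel":[0,-4,0],"twist":0}]' 5
python3 -m jog '[{"grip":0,"travel":[0,0,0],"twist":0},{"grip":0,"travel":[0,0,0],"twist":0}]'
python3 det.py
```

```text
time: 40.7
position: [0.5616, 0.2125, 0.2211]
tool_rot: [0.64, 0.768, 0.002, 0.002]
ft_force: [1.6, -0.7, -1.1]
grip_width: 0.0666
time: 41.5
position: [0.5598, -0.1094, 0.2176]
tool_rot: [0.684, 0.729, 0.0, 0.0]
ft_force: [1.5, 0.4, 0.3]
grip_width: 0.0871
time: 41.7
position: [0.5597, -0.1087, 0.2174]
tool_rot: [0.685, 0.729, 0.0, -0.0]
ft_force: [0.2, 0.5, -0.1]
grip_width: 0.0869
cases
[ 482.9 -349.6] [48.1 97.9] 3.7
mat
[ 0.55957252 -0.10756117  0.21734919] psi 93.62889239933203
```

```bash
python3 -m jog '[{"grip":0,"travel":[-2,-4,0],"twist":0},{"grip":0,"travel":[-2,-4,0],"twist":0},{"grip":0,"travel":[-2,-4,0],"twist":0},{"grip":0,"travel":[-1.9,-4,0],"twist":0},{"grip":0,"travel":[0,-4,0],"twist":0},{"grip":0,"travel":[0,-0.7,-4],"twist":0},{"grip":0,"travel":[0,0,-4],"twist":0},{"grip":0,"travel":[0,0,-4],"twist":0}]' 5
python3 -m jog '[{"grip":0,"travel":[0,0,-4],"twist":0},{"grip":0,"travel":[0,0,-1.6],"twist":0},{"grip":0,"travel":[0,0,-1.4],"twist":0},{"grip":0,"travel":[0,0,0],"twist":0}]'
python3 -m jog '[{"grip":255,"travel":[0,0,0],"twist":0},{"grip":255,"travel":[0,0,0],"twist":0},{"grip":255,"travel":[0,0,0],"twist":0},{"grip":255,"travel":[0,0,0],"twist":0},{"grip":255,"travel":[0,0,0],"twist":0},{"grip":255,"travel":[0,0,0],"twist":0}]' 5
python3 -m jog '[{"grip":255,"travel":[0,0,2],"twist":0},{"grip":255,"travel":[0,0,2],"twist":0},{"grip":255,"travel":[0,0,3],"twist":0},{"grip":255,"travel":[0,0,3],"twist":0},{"grip":255,"travel":[0,0,3],"twist":0},{"grip":255,"travel":[0,0,0],"twist":0},{"grip":255,"travel":[0,0,0],"twist":0}]' 5
python3 -m jog '[{"grip":255,"travel":[0,0,0],"twist":0},{"grip":255,"travel":[-0.1,1.2,0],"twist":0},{"grip":255,"travel":[-0.1,1.7,0],"twist":0},{"grip":255,"travel":[-0.1,1.7,0],"twist":0},{"grip":255,"travel":[-0.1,1.2,0],"twist":0},{"grip":255,"travel":[0,0,0],"twist":0}]' 4
python3 ang.py -1 .01
python3 -m jog '[{"grip":255,"travel":[0.3,-4.8,0],"twist":0},{"grip":255,"travel":[0.2,-2.7,0],"twist":0},{"grip":255,"travel":[0.1,-1.2,0],"twist":0},{"grip":255,"travel":[0,-0.5,0],"twist":0},{"grip":255,"travel":[0,0,0],"twist":0},{"grip":255,"travel":[0,0,0],"twist":0}]' 4
python3 ang.py -1 .01; python3 edges.py
```

```text
time: 42.55
position: [0.4816, -0.314, 0.0968]
tool_rot: [0.684, 0.73, 0.0, 0.001]
ft_force: [0.3, -0.1, 0.1]
grip_width: 0.0873
time: 42.95
position: [0.4807, -0.313, 0.0261]
tool_rot: [0.683, 0.73, 0.0, -0.002]
ft_force: [0.4, 0.1, -0.4]
grip_width: 0.0874
time: 43.55
position: [0.4811, -0.3151, 0.0281]
tool_rot: [0.684, 0.729, 0.0, 0.0]
ft_force: [-0.3, 0.7, 2.9]
grip_width: 0.05
time: 44.25
position: [0.4808, -0.3148, 0.1579]
tool_rot: [0.684, 0.729, -0.0, 0.0]
ft_force: [-0.2, 0.3, -1.6]
grip_width: 0.0497
time: 44.85
position: [0.4761, -0.2538, 0.1574]
tool_rot: [0.683, 0.73, 0.0, -0.001]
ft_force: [0.6, 0.6, -1.7]
grip_width: 0.0496
[(np.float64(0.33726067746686306), 60, 0.008), (np.float64(0.3357771260997067), 62, 0.008), (np.float64(0.33236574746008707), 60, 0.012), (np.float64(0.3285509325681492), 58, 0.008), (np.float64(0.32390381895332393), 58, 0.012)]
time: 45.5
position: [0.4824, -0.3473, 0.1573]
tool_rot: [0.684, 0.73, 0.0, -0.001]
ft_force: [0.3, -0.3, -0.6]
grip_width: 0.05
[(np.float64(0.016786570743405275), 90, 0.008), (np.float64(0.01598173515981735), 90, 0.012), (np.float64(0.01580135440180587), 88, 0.008), (np.float64(0.015625), 90, 0.016), (np.float64(0.01545253863134658), 88, 0.016)]
bottom row 198 top row 223
tool x of +x face: bottom(z=.094) 0.009342317941441143 top(z=-.006) 0.02229082509394059
```

```bash
cat > w3d.py <<'E'
from h import *
import sys
T=np.array(get_calibration('wrist')['T_tool_cam']); im=np.load('last.npy'); h=cv2.cvtColor(im,cv2.COLOR_RGB2HSV).astype(int)
case=~((h[...,0]>18)&(h[...,1]>90)&(h[...,2]>110)); wh=(h[...,2]>225)&(h[...,1]<30)
def span(m,r):
    a=b=282
    while m[r,a-1]:a-=1
    while m[r,b+1]:b+=1
    return a,b
for r,m in((int(sys.argv[1]),case),(int(sys.argv[2]),wh)):
    a,b=span(m,r+1); z=305.6*.05/(b-a+1); p=T@[0,(r-200.17)/305.6*z,z,1]; print(r,a,b,'tool xz mm',(p[[0,2]]*1000).round(1))
E
python3 w3d.py 198 223
```

```text
198 253 311 tool xz mm [  5.  111.4]
223 235 329 tool xz mm [15.9 12.9]
```

```bash
python3 -m jog '[{"grip":255,"travel":[0,0,-1.4],"twist":0},{"grip":255,"travel":[0,0,-1.2],"twist":0},{"grip":255,"travel":[0,0,-1.2],"twist":0},{"grip":255,"travel":[0,0,-0.5],"twist":0},{"grip":255,"travel":[0,0,0],"twist":0}]' 5
python3 -m jog '[{"grip":255,"travel":[0,0,-0.3],"twist":0},{"grip":255,"travel":[0,0,0],"twist":0}]' 5
python3 -m jog '[{"grip":255,"travel":[0,0,-0.3],"twist":0},{"grip":255,"travel":[0,0,0],"twist":0}]' 3
python3 -m jog '[{"grip":255,"travel":[0,0,-0.3],"twist":0},{"grip":255,"travel":[0,0,0],"twist":0}]' 3
python3 edges.py
```

```text
time: 46.1
position: [0.4823, -0.3481, 0.113]
tool_rot: [0.684, 0.729, 0.0, -0.002]
ft_force: [0.2, -0.3, -1.5]
grip_width: 0.0498
time: 46.3
position: [0.483, -0.349, 0.1116]
tool_rot: [0.684, 0.729, -0.0, 0.0]
ft_force: [-0.9, -0.1, -1.8]
grip_width: 0.0497
time: 46.5
position: [0.4829, -0.3488, 0.1086]
tool_rot: [0.684, 0.729, 0.0, -0.0]
ft_force: [-0.7, -0.7, -1.4]
grip_width: 0.0496
time: 46.7
position: [0.4832, -0.349, 0.1058]
tool_rot: [0.684, 0.729, 0.0, 0.0]
ft_force: [-0.4, 0.2, -0.1]
grip_width: 0.0501
bottom row 199 top row 223
tool x of +x face: bottom(z=.094) 0.008528540018018949 top(z=-.006) 0.022290333792409814
```

```bash
python3 -m jog '[{"grip":255,"travel":[0,0,-0.3],"twist":0},{"grip":255,"travel":[0,0,0],"twist":0}]' 3
python3 -m jog '[{"grip":255,"travel":[0,0,-0.3],"twist":0},{"grip":255,"travel":[0,0,0],"twist":0}]' 3
python3 edges.py
python3 -m jog '[{"grip":255,"travel":[0,0,-0.2],"twist":0},{"grip":255,"travel":[0,0,0],"twist":0}]' 3
python3 edges.py
```

```text
time: 46.95
position: [0.4832, -0.3493, 0.103]
tool_rot: [0.684, 0.729, -0.0, 0.001]
ft_force: [0.6, -1.7, 1.9]
grip_width: 0.05
time: 47.15
position: [0.4831, -0.349, 0.0997]
tool_rot: [0.684, 0.729, 0.0, 0.0]
ft_force: [0.4, -0.6, 3.8]
grip_width: 0.0502
bottom row 201 top row 228
tool x of +x face: bottom(z=.094) 0.006897538695608989 top(z=-.006) 0.01985278572429694
time: 47.4
position: [0.4831, -0.3489, 0.0975]
tool_rot: [0.684, 0.729, 0.0, 0.0]
ft_force: [1.1, 0.2, 3.0]
grip_width: 0.0498
bottom row 201 top row 229
tool x of +x face: bottom(z=.094) 0.006897507863699193 top(z=-.006) 0.019362776980318977
```

```bash
python3 -m jog '[{"grip":70,"travel":[0,0,0],"twist":0},{"grip":70,"travel":[0,0,0],"twist":0},{"grip":70,"travel":[0,0,0],"twist":0},{"grip":70,"travel":[0,0,-0.3],"twist":0},{"grip":70,"travel":[0,0,0],"twist":0},{"grip":70,"travel":[0,0,0],"twist":0},{"grip":70,"travel":[0,0,0],"twist":0}]' 3
python3 edges.py
python3 -m jog '[{"grip":255,"travel":[0,0,0],"twist":0},{"grip":255,"travel":[0,0,0],"twist":0},{"grip":255,"travel":[0,0,0],"twist":0},{"grip":255,"travel":[0,0,0],"twist":0},{"grip":255,"travel":[0,0,0],"twist":0}]' 40
python3 edges.py;python3 w3d.py 201 235
```

```text
time: 48.15
position: [0.4829, -0.3488, 0.0946]
tool_rot: [0.684, 0.729, -0.0, -0.0]
ft_force: [0.7, -0.0, -0.1]
grip_width: 0.0629
bottom row 204 top row 204
tool x of +x face: bottom(z=.094) 0.0044409841988612 top(z=-.006) 0.03136585425554646
time: 48.7
position: [0.483, -0.3489, 0.0947]
tool_rot: [0.684, 0.729, -0.0, 0.0]
ft_force: [0.1, -0.1, 0.2]
grip_width: 0.05
bottom row 203 top row 203
tool x of +x face: bottom(z=.094) 0.00526129515622728 top(z=-.006) 0.03183555624643469
201 282 282 tool xz mm [-3760.2 14652.9]
235 282 282 tool xz mm [-5407.1 14231.5]
```

```bash
python3 -m jog '[{"grip":255,"travel":[0,0,2],"twist":0},{"grip":255,"travel":[0,0,3],"twist":0},{"grip":255,"travel":[0,0,4],"twist":0},{"grip":255,"travel":[0,0,4],"twist":0},{"grip":255,"travel":[1.5,2,0],"twist":0},{"grip":255,"travel":[1.5,4,0],"twist":3},{"grip":255,"travel":[1.5,4,0],"twist":3.8},{"grip":255,"travel":[1.5,4,0],"twist":0}]' 40
python3 -m jog '[{"grip":255,"travel":[1.1,4.5,0],"twist":0},{"grip":255,"travel":[0,4.5,0],"twist":0},{"grip":255,"travel":[0,4.5,0],"twist":0},{"grip":255,"travel":[0,4.5,0],"twist":0},{"grip":255,"travel":[0,4.5,0],"twist":0},{"grip":255,"travel":[0,4.5,0],"twist":0},{"grip":255,"travel":[0,4.5,0],"twist":0},{"grip":255,"travel":[0,4.5,0],"twist":0}]'
python3 -m jog '[{"grip":255,"travel":[0,4,0],"twist":0},{"grip":255,"travel":[0,3.5,0],"twist":0},{"grip":255,"travel":[0,2,0],"twist":0},{"grip":255,"travel":[0,0,0],"twist":0},{"grip":255,"travel":[0,0,-3],"twist":0},{"grip":255,"travel":[0,0,-2.3],"twist":0},{"grip":255,"travel":[0,0,0],"twist":0},{"grip":255,"travel":[0,0,0],"twist":0}]'
python3 wv.py w7 1
```

```text
time: 49.55
position: [0.5428, -0.2073, 0.2244]
tool_rot: [0.64, 0.769, 0.0, -0.0]
ft_force: [0.3, 0.4, -1.1]
grip_width: 0.0497
time: 50.35
position: [0.5532, 0.153, 0.2243]
tool_rot: [0.64, 0.769, -0.0, -0.0]
ft_force: [1.2, 0.0, -1.1]
grip_width: 0.0501
time: 51.15
position: [0.5539, 0.2453, 0.1714]
tool_rot: [0.64, 0.768, -0.001, -0.0]
ft_force: [1.2, -0.2, -0.7]
grip_width: 0.0497
pos [0.55464724 0.245613   0.17237942] psi 100.42650037942848 box coords [19.9 -0.3]
```

View pics/w7.png

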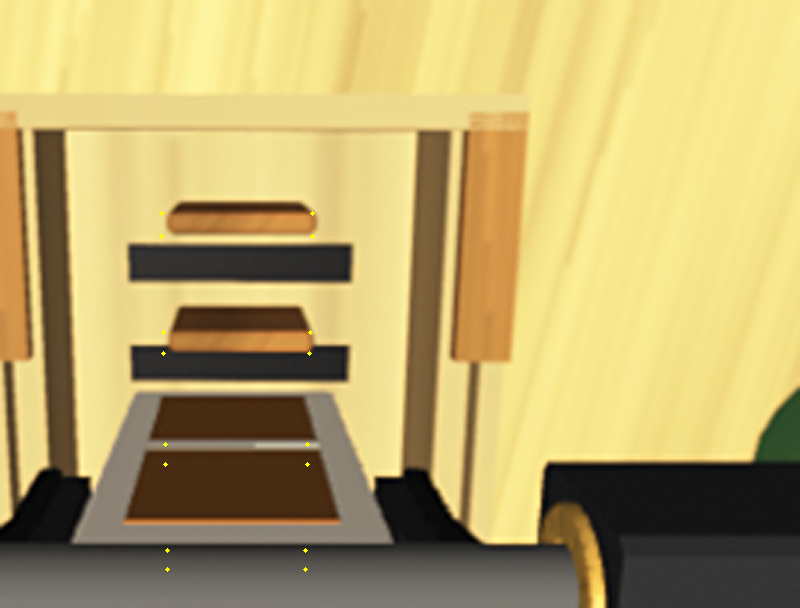

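```bash
python3 edge.py w7 0 .0777 135 333 393 545 72 393; python3 - <<'E'
import numpy as np
from h import *
T=np.load('w7.npy');A=np.array([[-.1822,.9833],[-.9833,-.1822]])
print(((wunproj(T,[[282,250.3]],.171)[:,:2]-[.558,.226])@A.T*1000), ((wunproj(T,[[282,80+352/3.2],[282,80+329/3.2]],.05)[:,:2]-[.558,.226])@A.T*1000))
E
```

```text
bottom edge [[25.3, 25.2], [25.3, -23.7]]
top edge [[28.7, 24.7], [28.7, -22.6]]
rib -32 top edges (expect -35,-29): [[32.1, 0.5]] [[38.4, 0.5]]
[[25.72899883  1.38915793]] [[29.54596904  1.71610414]
 [35.94819796  1.70985011]]
```

```bash
python3 -m jog '[{"grip":255,"travel":[-0.02,0.1,0],"twist":0},{"grip":255,"travel":[0,0,-1.5],"twist":0},{"grip":255,"travel":[0,0,-1],"twist":0},{"grip":255,"travel":[0,0,-0.8],"twist":0},{"grip":255,"travel":[0,0,0],"twist":0}]' 40
python3 -m jog '[{"grip":255,"travel":[0,0,-1],"twist":0},{"grip":255,"travel":[0,0,-1],"twist":0},{"grip":255,"travel":[0,0,-1],"twist":0},{"grip":255,"travel":[0,0,0],"twist":0}]'
python3 -m jog '[{"grip":255,"travel":[0,0,-0.5],"twist":0},{"grip":255,"travel":[0,0,-0.4],"twist":0},{"grip":255,"travel":[0,0,0],"twist":0}]'
```

```text
time: 51.7
position: [0.553, 0.2469, 0.1377]
tool_rot: [0.64, 0.769, -0.001, -0.001]
ft_force: [-0.2, -0.4, -1.2]
grip_width: 0.0492
time: 52.1
position: [0.5524, 0.2468, 0.1067]
tool_rot: [0.64, 0.769, -0.002, -0.001]
ft_force: [0.4, 0.3, -2.6]
grip_width: 0.0497
time: 52.4
position: [0.5541, 0.2472, 0.1006]
tool_rot: [0.64, 0.769, 0.0, 0.0]
ft_force: [-0.1, -0.4, 3.6]
grip_width: 0.0498
```

```bash
python3 -m jog '[{"grip":70,"travel":[0,0,0],"twist":0},{"grip":70,"travel":[0,0,0],"twist":0},{"grip":70,"travel":[0,0,0],"twist":0},{"grip":70,"travel":[0,0,2],"twist":0},{"grip":70,"travel":[0,0,4],"twist":0},{"grip":70,"travel":[0,0,4],"twist":0},{"grip":255,"travel":[0,0,2],"twist":0}]' 40
python3 -m jog '[{"grip":255,"travel":[0,-3.2,0],"twist":0},{"grip":255,"travel":[-1.5,-3.2,0],"twist":0},{"grip":255,"travel":[-2.5,-3.2,0],"twist":0},{"grip":255,"travel":[-2.5,-2.9,0],"twist":0},{"grip":255,"travel":[-2.6,0,0],"twist":0},{"grip":255,"travel":[0,0,0],"twist":0},{"grip":255,"travel":[0,0,0],"twist":0}]' 20
python3 - <<'E'
from h import *
a=snap('top','t2.png',crop=(140,180,330,300),s=4)
print(get_obs()['position'])
for n in ['case1','switch_tip']: print(n,[(np.round(d['at'],3).tolist(),round(d['p'],2)) for d in search_frame(n,'top')])
E
```

```text
time: 53.1
position: [0.5554, 0.2476, 0.2231]
tool_rot: [0.64, 0.769, 0.002, 0.002]
ft_force: [-0.4, 0.3, -0.1]
grip_width: 0.0599
time: 53.8
position: [0.4633, 0.1221, 0.22]
tool_rot: [0.64, 0.769, 0.001, 0.001]
ft_force: [-0.1, -0.2, -0.7]
grip_width: 0.0072
[0.46413353 0.12231592 0.22006491]
case1 [([0.554, 0.235, 0.108], 0.55), ([0.58, 0.176, 0.1], 0.48)]
switch_tip [([0.57, 0.21, 0.106], 0.39)]
```

```bash
python3 -m jog '[{"grip":255,"travel":[0,0,-4],"twist":0},{"grip":255,"travel":[0,0,-4],"twist":0},{"grip":255,"travel":[0,0,-2],"twist":0},{"grip":255,"travel":[0,0,0],"twist":0}]' 20
python3 -m jog '[{"grip":255,"travel":[-0.36,2,0],"twist":0},{"grip":255,"travel":[-0.36,2,0],"twist":0},{"grip":255,"travel":[-0.36,2,0],"twist":0},{"grip":255,"travel":[-0.36,2,0],"twist":0},{"grip":255,"travel":[-0.2,1,0],"twist":0},{"grip":255,"travel":[0,0,0],"twist":0}]'
python3 -m jog '[{"grip":255,"travel":[-0.1,0.5,0],"twist":0},{"grip":255,"travel":[0,0,0],"twist":0}]'
```

```text
time: 54.35
position: [0.4618, 0.1224, 0.117]
tool_rot: [0.639, 0.769, -0.002, -0.002]
ft_force: [-0.1, -0.6, -0.5]
grip_width: 0.0002
time: 54.95
position: [0.4482, 0.2114, 0.1209]
tool_rot: [0.637, 0.771, -0.0, 0.003]
ft_force: [1.1, -10.0, 2.4]
grip_width: 0.0001
time: 55.15
position: [0.448, 0.2124, 0.1208]
tool_rot: [0.637, 0.771, -0.003, 0.005]
ft_force: [4.5, -23.6, 2.1]
grip_width: 0.0006
```

```bash
python3 -m jog '[{"grip":255,"travel":[-0.05,0.2,0],"twist":0},{"grip":255,"travel":[0,0,0],"twist":0}]'
python3 -m jog '[{"grip":255,"travel":[0.4,-2,0],"twist":0},{"grip":255,"travel":[0.4,-2,0],"twist":0},{"grip":255,"travel":[0,-1,3],"twist":0},{"grip":255,"travel":[0,0,4],"twist":0},{"grip":255,"travel":[0,0,4],"twist":0},{"grip":255,"travel":[0,-4,2],"twist":0},{"grip":255,"travel":[0,-4,2],"twist":0},{"grip":255,"travel":[0,-4,0],"twist":0}]'
python3 -m jog '[{"grip":255,"travel":[0,-4,0],"twist":0},{"grip":255,"travel":[0,-4,0],"twist":0},{"grip":255,"travel":[0,-4,0],"twist":0},{"grip":255,"travel":[0,-4,0],"twist":0},{"grip":255,"travel":[0,-4,0],"twist":0},{"grip":255,"travel":[0,-4,0],"twist":0},{"grip":255,"travel":[0,0,0],"twist":0}]'
python3 det.py
python3 - <<'E'
from h import *
a=camera('top'); s=camera('scene')
A=cv2.resize(a[180:280,150:310],(480,300),interpolation=cv2.INTER_CUBIC); S=cv2.resize(s[120:220,230:390],(480,300),interpolation=cv2.INTER_CUBIC)
cv2.imwrite('pics/f.png',np.vstack([A,S])[:,:,::-1])
for X,c in((b2w([[.0336,.112,.127],[-.0336,.112,.127]]),'scene'),): print(proj(c,X)-[230,120])
E
```

```text
time: 55.35
position: [0.4479, 0.2127, 0.1208]
tool_rot: [0.636, 0.771, -0.003, 0.006]
ft_force: [5.5, -29.2, 2.5]
grip_width: 0.0006
time: 56.15
position: [0.4553, 0.048, 0.2736]
tool_rot: [0.639, 0.769, 0.003, 0.004]
ft_force: [0.1, -0.3, -0.4]
grip_width: 0.0005
time: 56.85
position: [0.4544, -0.1963, 0.271]
tool_rot: [0.642, 0.767, -0.0, 0.003]
ft_force: [0.3, 0.1, -0.8]
grip_width: 0.0001
cases
mat
[509.8 -25.8] [201.7 142.2] 2.5
[ 0.45360984 -0.19357236  0.27056903] psi 100.23909331340474
[[88.5862853  17.10403973]
 [75.63469744 28.29767166]]
```

View pics/f.png

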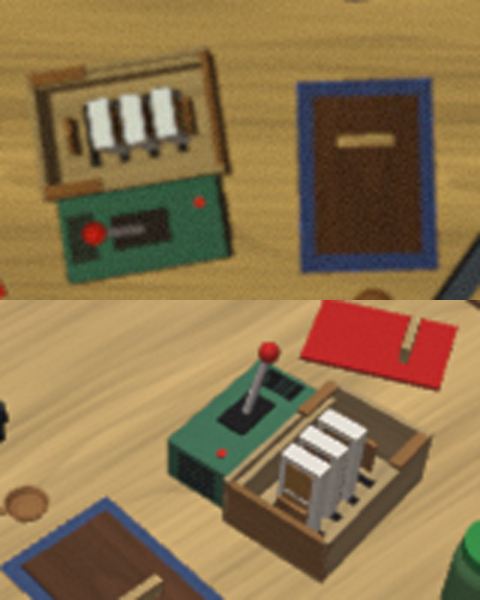

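```bash
python3 -c "
from rig import hand_in; print(hand_in())"
```

```text
the job is handed in; nothing more can be done
None
```

The job is done and handed in at about 57 s on the robot's clock. No verdict is reported.

- **Order of work:** I pushed the blower off to its stop. Then I lifted the lid's handle end over the lip, drew it out and laid it on the mat. The three seed cases present went into slots 1, 2 and 3, and slot 4 stayed empty. Last, I pushed the blower back on to its stop.
- **Final views (top and scene):** The lid lies flat, handle up, in the middle of the mat with blue showing on all four sides. The three cases stand side by side in the slots and none are left on the table. The lever's ball is within a pixel of where the "on" position should appear. I saw no kitchenware or jar moved, and the red look-alike lid was left alone.
- **How deep they sit:** Each case touched the floor within about 0.1 mm of the height worked out for fully down.
- **What went less smoothly:**
  - Two cases slipped 15 to 20 mm in the light grip I used to swing them upright. I caught both, stood them on the table and gripped them again before inserting.
  - The case for slot 2 hung about 0.04 rad off vertical just before insertion, within the 0.14 rad allowed. I did not measure its lean again afterwards.
  - My angle check from the scene camera did not work on cases with dark windows, so I used the wrist camera instead.
  - The third case was knocked about 25 mm during the run, and I found it again before picking it up.
- **Forces:** The highest reading was about 54 N at the wrist, with the fingers against the lever's stop while switching off.

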